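Put the hand tools and the bottles away after a repair

TASK

The repair is finished, so clear the bench: lay the solder pump and the side cutters flat in their own cut-outs in the foam tool tray, and stand the flux pot in the large well and the dropper bottle in the small well of the bottle rack. Keep the pot and the bottle upright all the while, and leave everything at rest in its place.

Things in the scene. Friction and masses are not known exactly. Their poses are not given: they have to be found in the camera images.
- tool_tray: Tool tray: fixed aluminium tray 146 (x) x 216 (y) mm, rim 23 high, with stiff dark foam, top 22 over origin (centre of underside, z up). Pump slot: centre x=-41, y=0; 41 wide, 196 long (y), floor at z=12. Cutters' cut-out, shaped like the tool: centre x=+28, y=0; 147 long (y), floor at z=16; handle part 68 wide from y=-23 to +73.5, narrow jaw part 38 wide from y=-73.5 to -23, so jaws lie towards -y.
- bottle_rack: Bottle rack: fixed grey block 84 (x) x 154 (y) x 22 mm high with two round wells side by side along y. Origin: centre of underside, z up. Wells 14 mm deep, floors at z=8 mm: large, 64 mm in diameter, at x=0, y=+33 mm (for the flux pot); small, 50 mm, at x=0, y=-40 mm (for the dropper bottle).
- solder_pump: Solder pump: dark, pen-like hand tool lying on the bench, 180 mm long (y), barrel 24 mm thick, 50 g. Origin: middle of its length, on its underside; z up as it lies. Grip across the barrel (along x) near the middle; either end may point either way in its slot.
- side_cutters: Side cutters: small pliers, red handles, steel jaws, lying flat, 131 mm long (y), 52 mm over the handles (x), handles 12 mm high, 70 g. Origin: centre of outline, on the underside, z up as it lies; jaws point to -y, handles to +y. Grip across both handles, 15 to 25 mm to the +y side of the origin.
- flux_pot: Flux pot: short round pot with black screw cap, standing; 47 mm across the cap (upper 14 mm), 44 mm below it, 41 mm high, 60 g. Origin: centre of underside, z up.
- solvent_dropper: Dropper bottle: small round amber bottle with black rubber bulb, standing; body 33 mm in diameter up to 62 mm height, above it neck (24 mm wide) and bulb (13 mm), 102 mm high in all, 70 g. Origin: centre of underside, z up.
- desk_lamp: Desk lamp, in the way between things and trays: fixed, always at the same place. Origin: on the bench, z up. Base: x -31 to +109, y -70 to +70 mm, 31 high; neck at x=+90, y=-30 rises to 345 mm; head from x=-109 to +24, y=-57 to +35, between 327 and 363 mm height: gripper and wrist do not pass under it, so go round it on the robot's side or over it.
- iron_stand: Soldering-iron stand, fixed, always at the same place. Origin: on the bench, z up. Base: x -116 to +22, y -48 to +73 mm, 13 high; coil and iron slope up over x 0 to +112, y -70 to 0 mm to a height of 199 mm: keep clear. The other, unlisted things on the bench are fixed and stand clear of the work.

How it is judged:
By the outcome, as a careful person would: the job done as asked, in the order asked, and still so for the second after the job is handed in, with the robot touching nothing.
It also fails if it takes over 144 s, if anything falls off the work surface, if the arm or the gripper's body presses on something with over 40 N, if the wrist force passes 120 N, or if a joint passes its speed limit or range.

ROBOT

A 6-joint arm with a two-finger parallel gripper is mounted at the origin on a cart in front of the work surface, level with it; the furniture and walls round the work are solid. World frame = base frame: x ahead of the robot, y to its left, z up, the work surface at z = 0. Lengths are in m, angles in rad, forces in N, time in s.
With the tool pointing down it reaches from about 0.275 to 0.875 m from the base axis. Payload 12.5 kg.
Tool frame: the origin (TCP) lies on the centre line of the jaws, within the pads' length; the fingertips stand 19 mm ahead of it and the grasp point (between the pads) is the TCP (bot.tcp_to_tips is the z of the fingertips in the tool frame, in m); z points along the fingers, y is the line along which they close (so a half turn about z gives the same grasp; the last joint's range is limited). The gripper opens to 85 mm and grips with 20 to 120 N. Pads are 22 mm wide; open, the fingers measure 114 mm over their backs; the gripper's body (76 mm by 85 mm) begins 54 mm behind the grasp point. The pads swing forward as they close: fully open they stand 13 mm farther back than shut.
Start: joints at [1.205, 0.351, 1.652, -0, 1.139, -0.085], TCP at [0.152, 0.528, 0.25] pointing down, gripper open.
Joint ranges: [-2.75, 2.75], [-0.79, 2.1], [0.01, 2.65], [-1.57, 4.71], [0.07, 3.14], [-2.87, 2.87]. Speed limits (rad/s): [2.22, 2.22, 2.79, 3.14, 3.14, 3.14].

INTERFACE

Orientations are given as a rotation vector (axis times angle).
In Python, from workcell import bot, camera, workorder gives the robot as it stands. The module is installed in compiled form; this text tells all that it offers.
- The arm moves only by the shell command python3 -m handwheel 'ROWS' [OPENING] [FORCE]. ROWS is JSON, a list of rows, each a list of 2 entries, a list of its own where there are three numbers: the shift along the tool's x, y, z in m, then the turn about the tool's z in rad. In form: [[[dx, dy, dz], roll], ...]. A call has 1 to 5 rows; each row is the pose to reach, as a shift and turn from the pose commanded when the call began, along the tool's axes at that moment; what a row does not reach only later rows make up. A row lasts 1/8 s, in which the tool goes at most 62.5 mm and 10.7 degrees, less where a joint would pass 70% of its speed; a pose out of reach is approached as far as the arm can. A call with a gripper value outside its range is refused whole. OPENING is the finger opening in m, from 0 to 0.0854, set as the call begins (- or left out, the last holds). The fingers move at their own pace and stop on an object; FORCE is the grip in N (left out, the last holds). Time passes only in rows, so rows that repeat a pose let the fingers close. It gives the time, the measured TCP pose, the force, the opening and the grip force at its end, in the units of the state.
- bot.observe(): the state, without advancing time (a new reading comes with each control period).
- camera(name): name is "scene" or "top" or "wrist"; returns a dict with "frame" (384x512x3 uint8, red, green, blue), "vfov" (degrees; the focal length in pixels is half the picture's height over the tangent of half this angle, whatever the lens; pixels are square), "cx", "cy" (the principal point, pixels), "k1" (the pictures are not rectified: a ray, as slopes to the right and down, at radius r is drawn at 1 + k1 r^2 times it, then the intrinsics apply), "camera_from_world" (4x4, takes a point from world to camera coordinates). Camera axes: x right, y down, z forward; pixel columns grow to the right and rows downward; lengths in m; the calibration is good to about 2 mm. A picture is of the moment at which its call begins. There is no depth.
- workorder.job_done(): hands the job in; it is judged then, once.
The state is a dict: "clock": time; "q": joint angles; "joint_vel": joint speeds; "joint_efforts": joint torques, N m; "tcp_pos": TCP position; "eef_rot": TCP orientation; "force": force on the tool from outside, world axes, zero at the start; "ft_torque": the same for the moment, N m; "finger_gap": finger opening in m; "finger_force": force on a finger pad.
Only numpy, scipy, OpenCV 4.12 (cv2) and the standard library are available. Lean on these libraries where they do the work, as an engineer would, in place of code of your own. Each camera call takes 0.05 s, during which the arm holds its last target. There are 200 camera calls.

## Working session

There is one attempt and no reset: what is moved stays moved. The work goes in short steps, Python scripts to look and compute and a shell command to move; the robot and the scene stay as the last step left them, time stands still between calls to the robot, and variables do not carry over. Pictures are saved under pics/ and viewed, at most 14 in all, crops included, and the job is handed in when it is done.

```bash
mkdir -p pics; cat > h.py <<'E'
import numpy as np, cv2
from workcell import bot, camera, workorder
from scipy.spatial.transform import Rotation as R
def K(c):
    h=c["frame"].shape[0]; f=h/2/np.tan(np.radians(c["vfov"])/2); return f
def snap(n,fn):
    c=camera(n); cv2.imwrite(fn,c["frame"][:,:,::-1]); np.save(fn+".npy",{k:v for k,v in c.items()},allow_pickle=True); return c
def load(fn): return np.load(fn+".npy",allow_pickle=True).item()
def px2w(c,u,v,z):
    f=K(c); d=np.array([(u-c["cx"])/f,(v-c["cy"])/f]); s=d.copy()
    for _ in range(30): s=d/(1+c["k1"]*(s@s))
    T=np.linalg.inv(np.array(c["camera_from_world"])); r=T[:3,:3]@np.array([s[0],s[1],1]); o=T[:3,3]
    return o+r*(z-o[2])/r[2]
def w2px(c,p):
    q=np.array(c["camera_from_world"])@np.append(p,1); s=q[:2]/q[2]; s=s*(1+c["k1"]*(s@s)); return s*K(c)+[c["cx"],c["cy"]]
E
python3 - <<'E'
from h import *
for n in ["top","scene"]:
    c=snap(n,f"pics/{n}0.png"); print(n,c["vfov"],c["cx"],c["cy"],c["k1"],np.linalg.inv(np.array(c["camera_from_world"])).round(3).tolist())
    cv2.imwrite(f"pics/{n}0b.png",cv2.resize(c["frame"][:,:,::-1],(800,600),interpolation=cv2.INTER_CUBIC))
s=bot.observe(); print(s, bot.tcp_to_tips)
E
```

```text
top 46.761580638075856 247.00217412083686 188.43770240675624 -0.16736288991573742 [[-0.024, -0.995, 0.096, 0.351], [-1.0, 0.025, 0.006, -0.048], [-0.008, -0.096, -0.995, 1.381], [0.0, 0.0, 0.0, 1.0]]
scene 51.876079058078545 256.9740617757345 188.51824234577208 0.04322143353575351 [[0.821, -0.393, 0.415, 0.027], [-0.571, -0.565, 0.595, -0.728], [0.001, -0.726, -0.688, 0.807], [0.0, 0.0, 0.0, 1.0]]
{'clock': 0.1, 'q': array([ 1.20542095e+00,  3.51189888e-01,  1.65231489e+00, -3.90362441e-06,
        1.13907832e+00, -8.45825708e-02]), 'joint_vel': array([-4.09627743e-04, -7.65870070e-04, -1.14772289e-03,  8.83318428e-05,
        2.33515164e-03,  1.53220528e-03]), 'joint_efforts': array([-1.46835533e-03, -5.06826782e+01, -2.91874069e+01, -1.75810283e-04,
        2.57464453e-03, -2.76352296e-05]), 'tcp_pos': array([0.15229124, 0.52823293, 0.2498253 ]), 'eef_rot': array([-4.39587704e-01, -3.11046592e+00,  1.51771692e-03]), 'force': array([ 0.55751595,  0.60157957, -0.17447862]), 'ft_torque': array([-0.02226045, -0.04007563, -0.02209537]), 'finger_force': 0.0, 'finger_gap': 0.08553481636030101} 0.019
```

View pics/top0b.png

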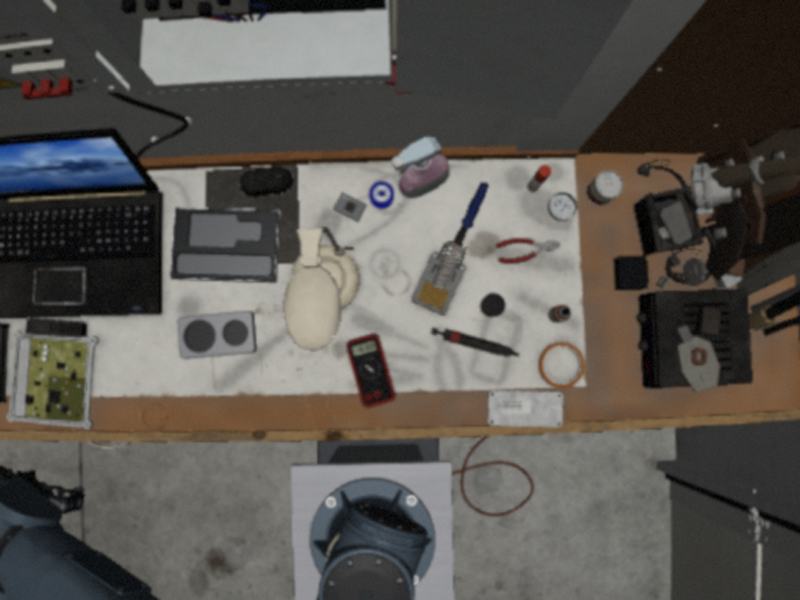

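View pics/scene0b.png

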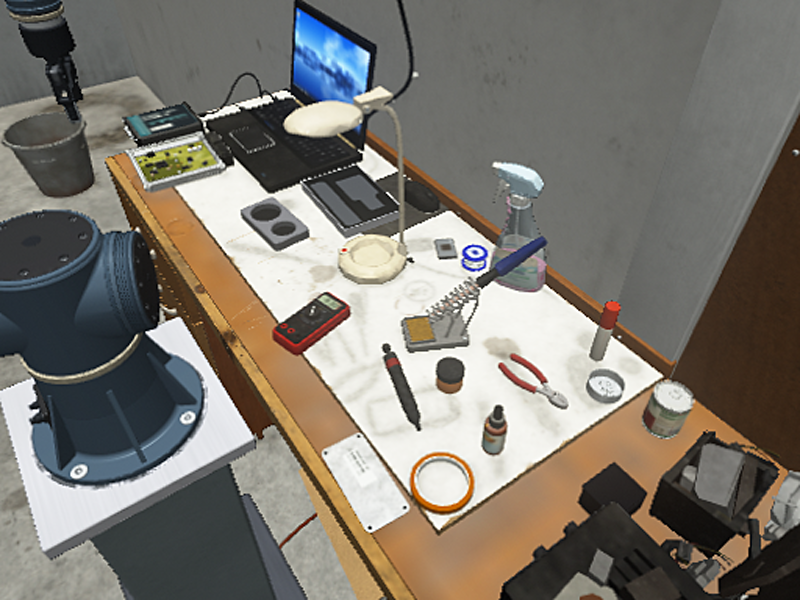

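The top view (800x600) shows: pump at (435,330)-(517,353), pot at (492,304), bottle at (560,312), cutters with handles at (500,250) and jaws at (556,246), tray centred about (226,245), rack about (217,334), lamp at (320,290) and iron stand at (440,280). Next come enlarged crops.

```bash
python3 - <<'E'
from h import *
t=cv2.imread("pics/top0.png"); a=t[125:240,105:180]; b=t[145:240,265:375]
A=cv2.resize(a,None,fx=5,fy=5,interpolation=cv2.INTER_CUBIC); B=cv2.resize(b,None,fx=5,fy=5,interpolation=cv2.INTER_CUBIC)
# A 375x575, B 550x475
s=np.zeros((600,800,3),np.uint8); s[:575,:375]=A
B=cv2.resize(b,None,fx=3.8,fy=3.8,interpolation=cv2.INTER_CUBIC); s[:B.shape[0],380:380+B.shape[1]]=B
cv2.imwrite("pics/crop1.png",s)
E
```

```text
(no output)
```

View pics/crop1.png

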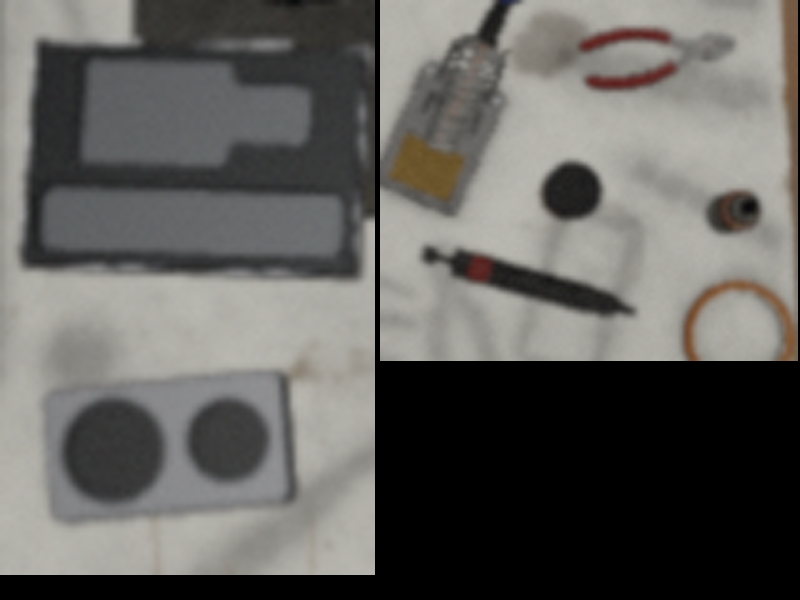

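Crop 1 (tray 5x, objects 3.8x): pump slot spans (41,220)-(344,226), the cutters' cut-out runs (82,112)-(311,116), and the wells are at (114,450) and (228,440). The pump ends are at (422,254) and (635,312), the pot cap at (571,190), the bulb at (747,207), and the cutters' handle ends at (582,46)/(588,85) with the jaw tip at (733,43).

```bash
python3 - <<'E'
from h import *
c=load("pics/top0.png")
A=lambda X,Y,z: px2w(c,(X+.5)/5-.5+105,(Y+.5)/5-.5+125,z)
B=lambda X,Y,z: px2w(c,(X-380+.5)/3.8-.5+265,(Y+.5)/3.8-.5+145,z)
def show(n,p,q):
    d=(q-p)[:2]; print(n,((p+q)/2).round(4)[:2],"len",np.hypot(*d).round(4),"dir deg",np.degrees(np.arctan2(d[1],d[0])).round(1))
show("slot (-y->+y)",A(344,226,.022),A(41,220,.022))
show("slotw",A(193,253,.022),A(193,193,.022))
show("cut",A(311,116,.022),A(82,112,.022))
show("tray L",A(22,268,.023),A(38,42,.023));show("tray R",A(360,275,.023),A(367,45,.023))
show("wells",A(228,440,.022),A(114,450,.022))
show("welldiam",A(64,450,.022),A(164,450,.022));show("small",A(188,440,.022),A(268,440,.022))
show("rack diag",A(48,390,.022),A(295,500,.022));show("rack diag2",A(57,520,.022),A(285,372,.022))
show("pump",B(635,312,.012),B(422,254,.012))
show("cutters jaw->handle",B(733,43,.006),(B(582,46,.006)+B(588,85,.006))/2)
show("handles",B(588,85,.008),B(582,46,.008))
print("pot",B(571,190,.041),"bulb",B(747,207,.102),"lampneck? stand sponge")
show("potd",B(541,190,.041),B(601,190,.041))
# lamp base etc
f=lambda X,Y,z: px2w(c,(X+.5)/1.5625-.5,(Y+.5)/1.5625-.5,z)
print("lamphead ends",f(310,345,.345),f(312,232,.345),"base right",f(360,283,.02))
E
```

```text
slot (-y->+y) [0.5502 0.2842] len 0.1937 dir deg 87.2
slotw [0.5502 0.283 ] len 0.0379 dir deg 0.1
cut [0.6194 0.2815] len 0.1472 dir deg 87.1
tray L [0.597  0.3885] len 0.1448 dir deg -3.3
tray R [0.5871 0.1749] len 0.1452 dir deg -2.0
wells [0.4118 0.2973] len 0.0724 dir deg 93.8
welldiam [0.4094 0.3335] len 0.0638 dir deg -91.1
small [0.4141 0.2612] len 0.0504 dir deg -91.2
rack diag [0.412  0.2976] len 0.1717 dir deg -114.5
rack diag2 [0.411  0.2976] len 0.1701 dir deg -58.5
pump [ 0.3832 -0.2125] len 0.1798 dir deg 73.2
cutters jaw->handle [ 0.5696 -0.329 ] len 0.1263 dir deg 97.4
handles [ 0.5611 -0.2661] len 0.0328 dir deg 6.3
pot [ 0.4558111  -0.24547951  0.041     ] bulb [ 0.43442805 -0.37220262  0.102     ] lampneck? stand sponge
potd [ 0.4558 -0.2455] len 0.0483 dir deg -91.5
lamphead ends [0.37783941 0.07409295 0.345     ] [0.54905421 0.06876607 0.345     ] base right [0.50639961 0.0114547  0.02      ]
```

Sizes agree with the given ones, for example slot 194/196, cut-out 147/147 and wells 64 and 50. Next is a helper that turns world targets into tool-axis shifts.

```bash
cat > go.py <<'E'
import sys, json
from h import *
# usage: go.py yawdeg x y z [x y z ...]; yaw = direction of tool y (closing line)
s=bot.observe(); M=R.from_rotvec(s["eef_rot"]).as_matrix(); p=s["tcp_pos"]
y0=np.degrees(np.arctan2(M[1,1],M[0,1])); a=[float(v) for v in sys.argv[1:]]
print("now",p.round(4),"yaw",y0.round(2),"tilt",np.degrees(np.arccos(-M[2,2])).round(2),"gap",round(s["finger_gap"],4),"ff",round(s["finger_force"],1),"F",s["force"].round(1),"t",s["clock"],"q",s["q"].round(2))
if a:
    d=(a[0]-y0+180)%360-180
    print("roll",-np.radians(d).round(4))
    for i in range(1,len(a),3): print("shift",(M.T@(np.array(a[i:i+3])-p)).round(4).tolist())
E
python3 go.py -16.8 0.15 0.5 0.45 0.3 0.1 0.45 0.383 -0.2125 0.25
```

```text
now [0.1523 0.5282 0.2498] yaw 73.91 tilt 0.06 gap 0.0855 ff 0.0 F [ 0.6  0.6 -0.2] t 0.1 q [ 1.21  0.35  1.65 -0.    1.14 -0.08]
roll 1.5832
shift [-0.0056, -0.028, -0.2001]
shift [-0.2606, -0.3707, -0.1998]
shift [-0.4269, -0.6478, 0.0004]
```

```bash
W="python3 -m handwheel"; python3 -m handwheel '[[[0,-0.03,-0.2],0.3],[[0,-0.03,-0.2],0.3],[[0,-0.03,-0.2],0.6],[[-0.1,-0.1,-0.2],0.8],[[-0.1,-0.1,-0.2],0.8]]'; python3 go.py -16.8 0.3 0.1 0.45 0.383 -0.2125 0.45
```

```text
clock: 0.72
tcp_pos: [0.2212, 0.4034, 0.4506]
eef_rot: [1.621, 2.691, 0.001]
force: [0.4, 0.6, 0.4]
finger_gap: 0.0852
finger_force: 0.0
now [0.2212 0.4034 0.4506] yaw 27.88 tilt 0.02 gap 0.0852 ff 0.0 F [0.4 0.6 0.4] t 0.725 q [ 0.97  0.04  1.55 -0.    1.55  0.48]
roll 0.7798
shift [-0.3051, -0.0722, 0.0006]
shift [-0.6201, -0.145, 0.0005]
```

```bash
python3 -m handwheel '[[[-0.305,-0.072,0],0.4],[[-0.305,-0.072,0],0.5],[[-0.305,-0.072,0],0.6],[[-0.305,-0.072,0],0.78],[[-0.305,-0.072,0],0.78]]' ; python3 go.py -16.8 0.383 -0.2125 0.45
```

```text
clock: 1.35
tcp_pos: [0.3002, 0.1012, 0.4503]
eef_rot: [2.521, 1.874, 0.001]
force: [2.0, -0.1, -0.3]
finger_gap: 0.0853
finger_force: 0.0
now [0.3002 0.1012 0.4503] yaw -16.76 tilt 0.02 gap 0.0853 ff 0.0 F [ 2.  -0.1 -0.3] t 1.35 q [ 0.18 -0.26  1.81 -0.    1.59  0.47]
roll 0.0008
shift [-0.2765, 0.1697, 0.0003]
```

```bash
python3 go.py -16.8 0.383 -0.2125 0.25
```

```text
now [0.3002 0.1012 0.4503] yaw -16.76 tilt 0.02 gap 0.0853 ff 0.0 F [ 2.  -0.1 -0.3] t 1.35 q [ 0.18 -0.26  1.81 -0.    1.59  0.47]
roll 0.0008
shift [-0.2766, 0.1696, 0.2003]
```

```bash
python3 -m handwheel '[[[-0.2766,0.1697,0],0],[[-0.2766,0.1697,0],0],[[-0.2766,0.1697,0],0],[[-0.2766,0.1697,0],0],[[-0.2766,0.1697,0],0]]' >/dev/null; python3 go.py -16.8 0.383 -0.2125 0.2
```

```text
now [ 0.3808 -0.2007  0.4502] yaw -16.64 tilt 0.01 gap 0.0857 ff 0.0 F [-0.2  1.1  1.6] t 1.975 q [-0.59 -0.02  1.61  0.    1.55 -0.3 ]
roll 0.0028
shift [-0.0107, 0.0055, 0.2502]
```

```bash
python3 -m handwheel '[[[-0.0105,0.0055,0.25],0.003],[[-0.0105,0.0055,0.25],0.003],[[-0.0105,0.0055,0.25],0.003],[[-0.0105,0.0055,0.25],0.003],[[-0.0105,0.0055,0.25],0.003]]' >/dev/null;python3 -m handwheel '[[[0,0,0],0],[[0,0,0],0]]' >/dev/null; python3 go.py -16.8 0.383 -0.2125 0.1; python3 - <<'E'
from h import *
c=snap("wrist","pics/w1.png"); cv2.imwrite("pics/w1b.png",cv2.resize(c["frame"][:,:,::-1],(800,600)))
E
```

```text
now [ 0.3841 -0.2107  0.2026] yaw -16.77 tilt 0.23 gap 0.0855 ff 0.0 F [-0.4 -0.7  1. ] t 2.85 q [-0.61  0.21  1.98  0.    0.95 -0.32]
roll 0.0006
shift [-0.0019, -0.0009, 0.1026]
```

View pics/w1b.png

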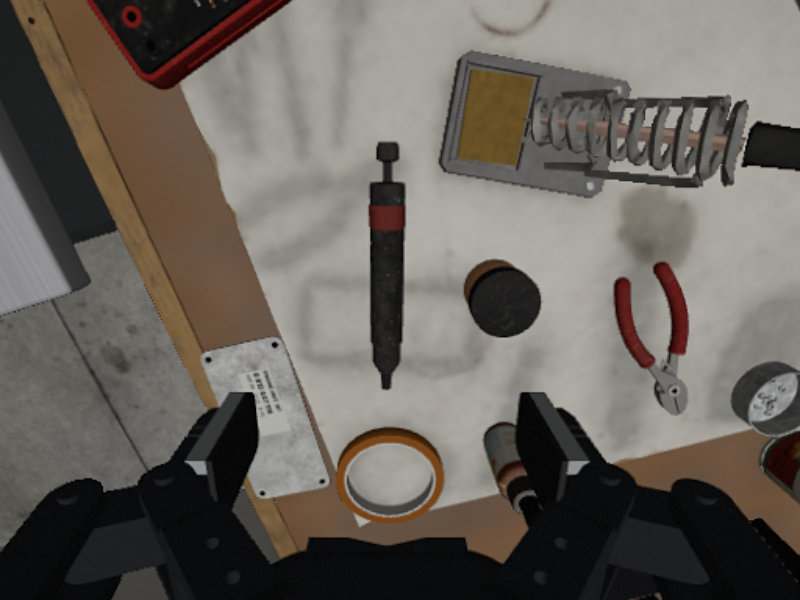

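The wrist view (800x600) shows the pump from knob (388,143) to tip (386,388), with barrel edges at x 372/404. The pot cap is at (505,301), the cutters' handle ends at (622,281)/(661,265), their jaw tip at (674,413), and the bottle's lower end at (500,440).

```bash
python3 - <<'E'
from h import *
c=load("pics/w1.png")
f=lambda X,Y,z: px2w(c,(X+.5)/1.5625-.5,(Y+.5)/1.5625-.5,z)
def show(n,p,q):
    d=(q-p)[:2]; print(n,((p+q)/2).round(4)[:2],"len",np.hypot(*d).round(4),"dir",np.degrees(np.arctan2(d[1],d[0])).round(1))
show("pump",f(386,388,.012),f(388,143,.012))
show("barrel",f(371.5,270,.012),f(404,270,.012))
show("cut",f(674,413,.005),(f(622,279,.008)+f(661,264,.008))/2)
show("handles outer",f(612,300,.006),f(688,310,.006))
print("pot",f(505,301,.041))
show("potd",f(469.5,301,.041),f(540.5,301,.041))
E
```

```text
pump [ 0.3849 -0.2131] len 0.1799 dir 72.9
barrel [ 0.3868 -0.209 ] len 0.0231 dir -16.8
cut [ 0.5709 -0.3298] len 0.1318 dir 96.4
handles outer [ 0.5682 -0.2935] len 0.0608 dir -24.3
pot [ 0.45697202 -0.24446675  0.041     ]
potd [ 0.457  -0.2445] len 0.0473 dir -16.8
```

```bash
python3 -m handwheel '[[[0,0,0],0],[[0,0,0],0],[[0,0,0],0],[[0,0,0],0],[[0,0,0],0]]' 0.05 40; python3 go.py -17 0.3845 -0.213 0.06 0.3845 -0.213 0.027
```

```text
clock: 3.52
tcp_pos: [0.3831, -0.2101, 0.2003]
eef_rot: [-2.522, -1.874, 0.0]
force: [-0.2, 0.1, -0.1]
finger_gap: 0.0499
finger_force: 0.0
now [ 0.3831 -0.2101  0.2003] yaw -16.78 tilt 0.01 gap 0.0499 ff 0.0 F [-0.2  0.1 -0.1] t 3.525 q [-0.61  0.21  1.98 -0.    0.95 -0.32]
roll 0.0039
shift [-0.0024, 0.0022, 0.1403]
shift [-0.0024, 0.0022, 0.1733]
```

```bash
python3 -m handwheel '[[[-0.0024,0.0022,0.06],0],[[-0.0024,0.0022,0.11],0],[[-0.0024,0.0022,0.15],0.004],[[-0.0024,0.0022,0.1733],0.004],[[-0.0024,0.0022,0.1733],0.004]]'; python3 -m handwheel '[[[0,0,0],0],[[0,0,0],0],[[0,0,0],0],[[0,0,0],0],[[0,0,0],0]]' 0 40;  python3 go.py -17 0.3845 -0.213 0.07
```

```text
clock: 4.15
tcp_pos: [0.3838, -0.2126, 0.0259]
eef_rot: [-2.523, -1.867, 0.002]
force: [0.3, 1.1, 1.0]
finger_gap: 0.0503
finger_force: 0.0
clock: 4.78
tcp_pos: [0.3851, -0.2134, 0.0282]
eef_rot: [2.524, 1.867, 0.001]
force: [-1.4, 1.1, 8.3]
finger_gap: 0.0227
finger_force: 40.4
now [ 0.3851 -0.2134  0.0282] yaw -17.0 tilt 0.12 gap 0.0227 ff 40.4 F [-1.4  1.1  8.3] t 4.775 q [-0.61  0.55  2.07  0.    0.52 -0.32]
roll -0.0
shift [0.0002, -0.0006, -0.0418]
```

```bash
python3 -m handwheel '[[[0,0,-0.02],0],[[0,0,-0.06],0],[[0,0,-0.12],0],[[0,0,-0.18],0],[[0,0,-0.18],0]]'; python3 - <<'E'
from h import *
c=snap("wrist","pics/w2.png"); d=snap("scene","pics/s2.png")
cv2.imwrite("pics/w2b.png",np.hstack([cv2.resize(c["frame"],(400,300)),cv2.resize(d["frame"],(400,300))])[:,:,::-1])
E
python3 go.py -2.8  0.45 -0.1 0.45
```

```text
clock: 5.4
tcp_pos: [0.3861, -0.2141, 0.2117]
eef_rot: [2.518, 1.864, 0.005]
force: [-0.1, -0.1, -1.8]
finger_gap: 0.0232
finger_force: 39.5
now [ 0.3845 -0.213   0.2076] yaw -17.0 tilt 0.1 gap 0.0231 ff 39.5 F [ 0.8 -0.3 -0.1] t 5.5 q [-0.61  0.21  1.97 -0.    0.96 -0.32]
roll -0.2478
shift [0.1271, 0.03, -0.2424]
```

View pics/w2b.png

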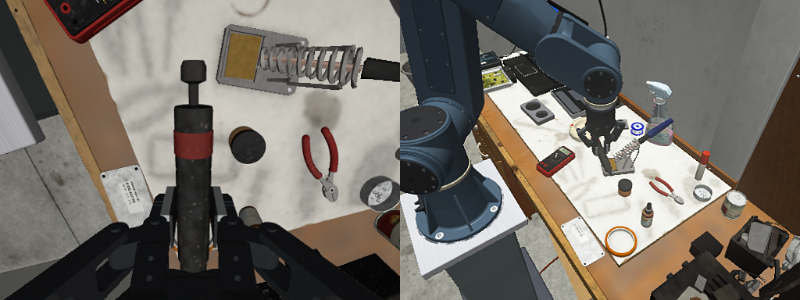

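The pump is held straight and clear of the bench: barrel vertical at x≈193, knob end at (193,63) in the left half. Check its offset along the length, then raise.

```bash
python3 - <<'E'
from h import *
c=load("pics/w2.png"); z=.2076-.027+.012
k=px2w(c,(193+.5)*1.28-.5,(61+.5)*1.28-.5,z); print(k, np.hypot(*(k[:2]-[.3845,-.213])))
E
python3 -m handwheel '[[[0,0,-0.06],0],[[0,0,-0.12],0],[[0,0,-0.18],0],[[0.03,0,-0.2424],-0.1],[[0.05,0,-0.2424],-0.24]]'; python3 go.py -2.8  0.550 0.284 0.45
```

```text
[ 0.41280756 -0.12737122  0.1926    ] 0.09018650640145491
clock: 6.12
tcp_pos: [0.3999, -0.1649, 0.4516]
eef_rot: [2.277, 2.159, 0.002]
force: [0.7, -0.9, -1.4]
finger_gap: 0.0232
finger_force: 39.7
now [ 0.3999 -0.1649  0.4516] yaw -3.05 tilt 0.21 gap 0.0232 ff 39.7 F [ 0.7 -0.9 -1.4] t 6.125 q [-0.5  -0.02  1.6   0.    1.55 -0.45]
roll -0.0043
shift [0.4563, 0.1261, 0.0013]
```

```bash
python3 -m handwheel '[[[0.05,0.014,0],0],[[0.11,0.03,0],0],[[0.17,0.047,0],0],[[0.23,0.063,0],0],[[0.29,0.08,0],-0.004]]' >/dev/null; python3 -m handwheel '[[[0.055,0.015,0],0],[[0.105,0.029,0],0],[[0.145,0.04,0],0],[[0.166,0.046,0],0],[[0.166,0.046,0],0]]'; python3 go.py -2.8  0.550 0.284 0.45 0.550 0.284 0.2
```

```text
clock: 7.38
tcp_pos: [0.5503, 0.2842, 0.4467]
eef_rot: [-2.277, -2.163, 0.006]
force: [0.2, -1.1, 0.2]
finger_gap: 0.0228
finger_force: 39.7
now [0.5503 0.2842 0.4467] yaw -2.93 tilt 0.23 gap 0.0228 ff 39.7 F [ 0.2 -1.1  0.2] t 7.375 q [0.4  0.38 1.14 0.   1.62 0.45]
roll -0.0023
shift [-0.0002, -0.0003, -0.0033]
shift [0.0002, 0.0006, 0.2467]
```

```bash
python3 -m handwheel '[[[0,0,0.06],0],[[0,0,0.12],0],[[0,0,0.18],0],[[0,0,0.245],0],[[0,0,0.248],-0.002]]'>/dev/null;python3 -m handwheel '[[[0,0,0],0],[[0,0,0],0]]'; python3 - <<'E'
from h import *
c=snap("wrist","pics/w3.png"); cv2.imwrite("pics/w3b.png",cv2.resize(c["frame"][:,:,::-1],(800,600)))
E
python3 go.py -2.8  0.550 0.284 0.1
```

```text
clock: 8.25
tcp_pos: [0.5513, 0.2834, 0.2042]
eef_rot: [2.276, 2.163, 0.006]
force: [1.0, -0.2, -0.7]
finger_gap: 0.0232
finger_force: 39.7
now [0.5511 0.2834 0.2039] yaw -2.91 tilt 0.22 gap 0.0225 ff 39.7 F [-0.3  0.8 -0.4] t 8.3 q [0.4  0.52 1.51 0.   1.11 0.45]
roll -0.002
shift [0.0004, -0.0015, 0.1039]
```

View pics/w3b.png

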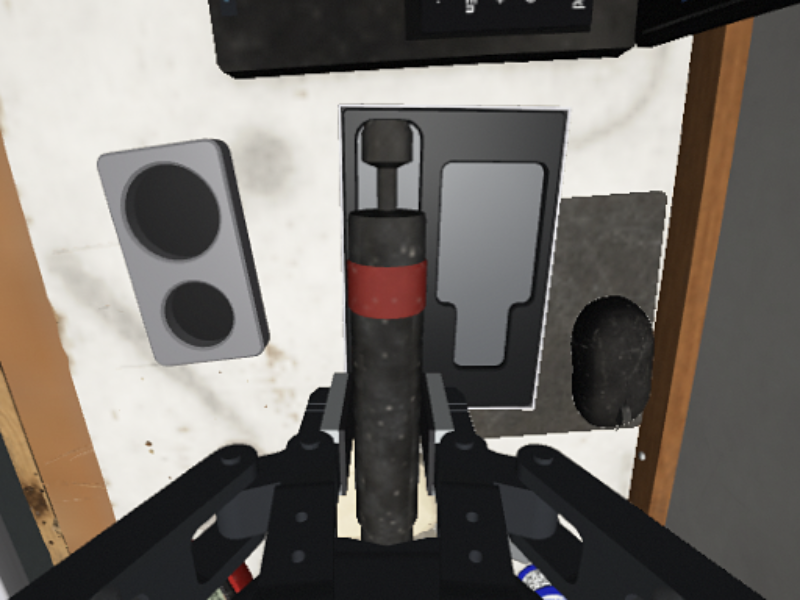

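The wrist view shows the pump over its slot: slot end at Y≈120, slot sides at x 357/421, and tray corners (340,106), (567,109), (534,410). The cutters' cut-out runs from (494,162) to (480,366), and the wells are at (172,210) and (199,314).

```bash
python3 - <<'E'
from h import *
c=load("pics/w3.png")
f=lambda X,Y,z: px2w(c,(X+.5)/1.5625-.5,(Y+.5)/1.5625-.5,z)
def show(n,p,q):
    d=(q-p)[:2]; print(n,((p+q)/2).round(4)[:2],"len",np.hypot(*d).round(4),"dir",np.degrees(np.arctan2(d[1],d[0])).round(1))
show("slotw",f(357,150,.022),f(421,150,.022))
print("slot end",f(389,120,.022))
show("cutout",f(480,366,.022),f(494,162,.022))
show("trayx",f(340,106,.023),f(567,109,.023)); show("tray y",f(534,410,.023),f(567,109,.023))
show("wells",f(199,314,.022),f(172,210,.022)); show("large",f(125,210,.022),f(220,210,.022)); show("small",f(164,314,.022),f(234,314,.022))
print("knob",f(387,120,.2039-.015))
E
```

```text
slotw [0.5583 0.3671] len 0.0409 dir -2.9
slot end [0.55913578 0.38501471 0.022     ]
cutout [0.6221 0.2839] len 0.1453 dir 87.2
trayx [0.5999 0.3905] len 0.1417 dir -3.3
tray y [0.6658 0.2791] len 0.2148 dir 87.4
wells [0.4145 0.3   ] len 0.0741 dir 93.9
large [0.4122 0.337 ] len 0.064 dir -3.3
small [0.4169 0.263 ] len 0.0506 dir -2.9
knob [0.55626537 0.37453832 0.1889    ]
```

```bash
python3 go.py -2.8 0.553 0.286 0.07 0.553 0.286 0.044
```

```text
now [0.5511 0.2834 0.2039] yaw -2.91 tilt 0.22 gap 0.0225 ff 39.7 F [-0.3  0.8 -0.4] t 8.3 q [0.4  0.52 1.51 0.   1.11 0.45]
roll -0.002
shift [0.0025, 0.0013, 0.1339]
shift [0.0024, 0.0012, 0.1599]
```

```bash
python3 -m handwheel '[[[0.0025,0.0013,0.05],0],[[0.0025,0.0013,0.1],0],[[0.0025,0.0013,0.13],-0.002],[[0.0025,0.0013,0.14],-0.002],[[0.0025,0.0013,0.14],-0.002]]'; python3 go.py -2.8 0.553 0.286 0.044
```

```text
clock: 8.93
tcp_pos: [0.5522, 0.2858, 0.0624]
eef_rot: [2.275, 2.166, 0.002]
force: [0.5, -0.1, -0.4]
finger_gap: 0.0231
finger_force: 39.7
now [0.5522 0.2858 0.0624] yaw -2.79 tilt 0.07 gap 0.0231 ff 39.7 F [ 0.5 -0.1 -0.4] t 8.925 q [ 0.4   0.71  1.58 -0.    0.85  0.45]
roll 0.0001
shift [0.0002, 0.0008, 0.0184]
```

```bash
python3 -m handwheel '[[[0,0,0.008],0],[[0,0,0.014],0],[[0,0,0.018],0],[[0,0,0.018],0],[[0,0,0.018],0]]'; python3 go.py -2.8 0.553 0.286 0.044
```

```text
clock: 9.55
tcp_pos: [0.5517, 0.2856, 0.0436]
eef_rot: [2.275, 2.167, 0.0]
force: [0.1, -0.1, -0.6]
finger_gap: 0.0234
finger_force: 39.7
now [0.5517 0.2856 0.0436] yaw -2.79 tilt 0.01 gap 0.0234 ff 39.7 F [ 0.1 -0.1 -0.6] t 9.55 q [ 0.4   0.74  1.59 -0.    0.82  0.45]
roll 0.0002
shift [0.0005, 0.0013, -0.0004]
```

```bash
python3 -m handwheel '[[[0,0,0.002],0],[[0,0,0.002],0],[[0,0,0.002],0]]'; python3 -m handwheel '[[[0,0,0.0],0],[[0,0,0],0],[[0,0,0],0],[[0,0,0],0]]' 0.05; python3 -m handwheel '[[[0,0,-0.03],0],[[0,0,-0.08],0],[[0,0,-0.14],0],[[0,0,-0.2],0],[[0,0,-0.26],0]]';  python3 - <<'E'
from h import *
c=snap("wrist","pics/w4.png"); cv2.imwrite("pics/w4b.png",cv2.resize(c["frame"][:,:,::-1],(640,480)))
E
python3 go.py 7 0.50 0.1 0.45
```

```text
clock: 9.93
tcp_pos: [0.5516, 0.2855, 0.0414]
eef_rot: [-2.275, -2.167, -0.0]
force: [-0.0, 0.2, 0.1]
finger_gap: 0.023
finger_force: 39.7
clock: 10.42
tcp_pos: [0.5516, 0.2855, 0.0414]
eef_rot: [2.275, 2.167, 0.0]
force: [-0.7, 0.0, -0.3]
finger_gap: 0.0503
finger_force: 0.0
clock: 11.05
tcp_pos: [0.5513, 0.2854, 0.3035]
eef_rot: [2.275, 2.167, 0.0]
force: [0.6, 0.3, -0.1]
finger_gap: 0.0501
finger_force: 0.0
now [0.5533 0.2863 0.3123] yaw -2.79 tilt 0.67 gap 0.0502 ff 0.0 F [ 0.7 -0.8  8.1] t 11.1 q [ 0.4   0.43  1.38 -0.    1.32  0.45]
roll -0.1709
shift [-0.188, -0.0427, -0.1391]
```

View pics/w4b.png

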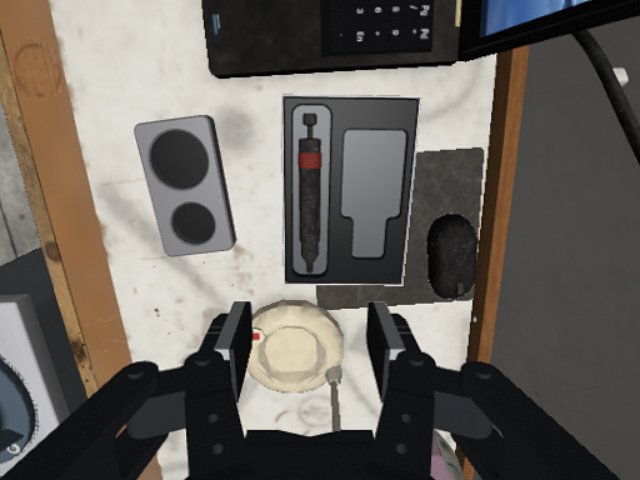

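The pump lies fully in its slot (pump Y 114–272 inside slot 105–274). Next, rise and go to the cutters, first checking the iron's nearness in the top view.

```bash
python3 - <<'E'
from h import *
c=load("pics/top0.png")
f=lambda X,Y,z: px2w(c,(X+.5)/1.5625-.5,(Y+.5)/1.5625-.5,z).round(3)
print("iron tip end",f(485,183,.19),"start",f(460,238,.08),"base corners",f(426,240,.013),f(465,312,.013))
print("coil R",f(466,262,.06), "spray",f(420,165,.15))
E
python3 go.py 6.8 0.568 0.1 0.45 0.5676 -0.3096 0.45
```

```text
iron tip end [ 0.659 -0.22   0.19 ] start [ 0.581 -0.183  0.08 ] base corners [ 0.59  -0.122  0.013] [ 0.444 -0.195  0.013]
coil R [ 0.537 -0.195  0.06 ] spray [ 0.706 -0.108  0.15 ]
now [0.5533 0.2863 0.3123] yaw -2.79 tilt 0.67 gap 0.0502 ff 0.0 F [ 0.7 -0.8  8.1] t 11.1 q [ 0.4   0.43  1.38 -0.    1.32  0.45]
roll -0.1674
shift [-0.1847, 0.0252, -0.1384]
shift [-0.5938, 0.0447, -0.1403]
```

```bash
python3 -m handwheel '[[[0,0,-0.06],0],[[0,0,-0.12],0],[[-0.02,0,-0.14],-0.06],[[-0.08,0.005,-0.14],-0.167],[[-0.14,0.01,-0.14],-0.167]]' 0.085 >/dev/null; python3 -m handwheel '[[[-0.06,0.005,0],0],[[-0.12,0.01,0],0],[[-0.18,0.015,0],0],[[-0.24,0.02,0],0],[[-0.3,0.02,0],0]]'; python3 go.py 6.8 0.5676 -0.3096 0.45
```

```text
clock: 12.35
tcp_pos: [0.6102, -0.1523, 0.441]
eef_rot: [-2.086, -2.349, -0.0]
force: [1.1, 0.3, -0.0]
finger_gap: 0.0852
finger_force: 0.0
now [ 0.6102 -0.1523  0.441 ] yaw 6.78 tilt 0.01 gap 0.0852 ff 0.0 F [ 1.1  0.3 -0. ] t 12.35 q [-0.32  0.4   1.13  0.    1.62 -0.44]
roll -0.0004
shift [-0.1511, -0.0608, -0.009]
```

```bash
python3 -m handwheel '[[[-0.05,-0.02,0],0],[[-0.1,-0.04,0],0],[[-0.151,-0.061,0],0],[[-0.151,-0.061,0.06],0],[[-0.151,-0.061,0.1],0]]' >/dev/null; python3 -m handwheel '[[[0,0,0.06],0],[[0,0,0.12],0],[[0,0,0.14],0],[[0,0,0.14],0],[[0,0,0.14],0]]'; python3 - <<'E'
from h import *
c=snap("wrist","pics/w5.png"); cv2.imwrite("pics/w5b.png",cv2.resize(c["frame"][:,:,::-1],(800,600)))
E
python3 go.py 6.8 0.5676 -0.3096 0.1
```

```text
clock: 13.6
tcp_pos: [0.5678, -0.3078, 0.2028]
eef_rot: [2.085, 2.347, 0.0]
force: [0.4, -0.2, 0.1]
finger_gap: 0.0845
finger_force: 0.0
now [ 0.5678 -0.3078  0.203 ] yaw 6.78 tilt 0.14 gap 0.0852 ff 0.0 F [-0.2 -0.3 -0.2] t 13.65 q [-0.57  0.57  1.43 -0.    1.14 -0.69]
roll -0.0004
shift [-0.0016, -0.0006, 0.103]
```

View pics/w5b.png

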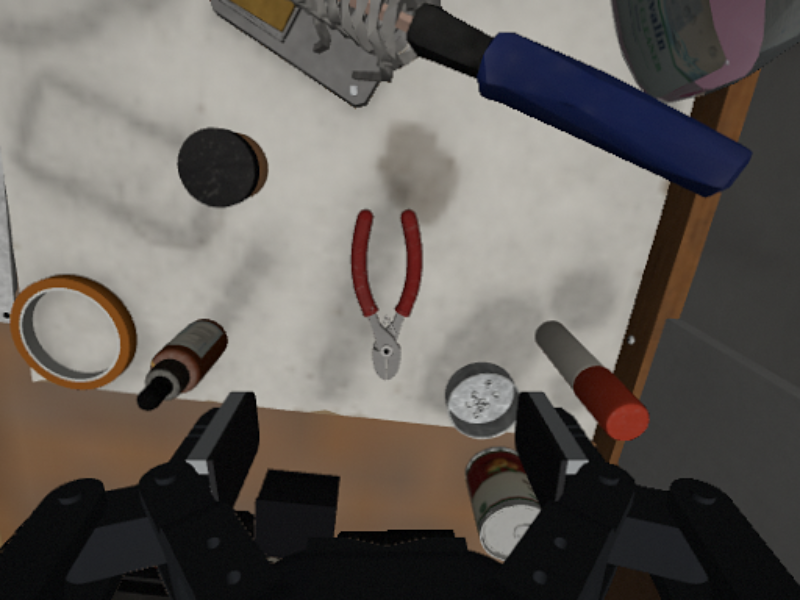

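The wrist view shows the cutters' jaw tip at (386,379), handle ends at (364,210)/(409,210) and outer edges at x 352/423 near Y=260. The tin is at (482,398), the pot cap at (219,167), and the bottle runs from its bulb (149,397) to its base near (208,333).

```bash
python3 - <<'E'
from h import *
c=load("pics/w5.png")
f=lambda X,Y,z: px2w(c,(X+.5)/1.5625-.5,(Y+.5)/1.5625-.5,z)
def show(n,p,q):
    d=(q-p)[:2]; print(n,((p+q)/2).round(4)[:2],"len",np.hypot(*d).round(4),"dir",np.degrees(np.arctan2(d[1],d[0])).round(1))
show("cut",f(386,379,.004),f(386.5,210,.008)); show("w",f(351,262,.006),f(423,262,.006))
show("tin",f(447,400,.02),f(518,400,.02))
print("pot",f(219,167,.041),"bulb",f(151,393,.102))
E
```

```text
cut [ 0.5712 -0.3301] len 0.1326 dir 96.7
w [ 0.5683 -0.3012] len 0.0519 dir 6.8
tin [ 0.6537 -0.3968] len 0.0547 dir 6.5
pot [ 0.45941091 -0.24642031  0.041     ] bulb [ 0.44243576 -0.36876546  0.102     ]
```

```bash
python3 go.py 6.8 0.5687 -0.310 0.04;  python3 -m handwheel '[[[-0.002,0,0.05],0],[[-0.002,0,0.1],0],[[-0.002,0,0.14],0],[[-0.002,0,0.162],0],[[-0.002,0,0.162],0]]' 0.066;python3 -m handwheel '[[[0,0,0],0],[[0,0,0],0],[[0,0,0],0]]'; python3 go.py 6.8 0.5687 -0.310 0.025
```

```text
now [ 0.5678 -0.3078  0.203 ] yaw 6.78 tilt 0.14 gap 0.0852 ff 0.0 F [-0.2 -0.3 -0.2] t 13.65 q [-0.57  0.57  1.43 -0.    1.14 -0.69]
roll -0.0004
shift [-0.002, 0.0003, 0.163]
clock: 14.28
tcp_pos: [0.5675, -0.3094, 0.0392]
eef_rot: [-2.086, -2.348, 0.0]
force: [-0.6, 0.3, 0.1]
finger_gap: 0.0659
finger_force: 0.0
clock: 14.65
tcp_pos: [0.5679, -0.3097, 0.0404]
eef_rot: [2.085, 2.348, 0.0]
force: [-0.0, -0.6, 0.3]
finger_gap: 0.0661
finger_force: 0.0
now [ 0.5679 -0.3097  0.0404] yaw 6.78 tilt 0.09 gap 0.0661 ff 0.0 F [-0.  -0.6  0.3] t 14.65 q [-0.57  0.78  1.51 -0.    0.85 -0.69]
roll -0.0004
shift [-0.0004, 0.0007, 0.0154]
```

```bash
python3 -m handwheel '[[[0,0.0007,0.006],0],[[0,0.0007,0.012],0],[[0,0.0007,0.017],0],[[0,0.0007,0.017],0],[[0,0.0007,0.017],0]]'; python3 -m handwheel '[[[0,0,0.002],0],[[0,0,0.002],0],[[0,0,0.002],0]]' ; python3 -m handwheel '[[[0,0,0.002],0],[[0,0,0.002],0],[[0,0,0.002],0]]'
```

```text
clock: 15.28
tcp_pos: [0.5682, -0.3094, 0.0224]
eef_rot: [2.086, 2.349, 0.0]
force: [0.4, -0.2, 0.1]
finger_gap: 0.0663
finger_force: 0.0
clock: 15.65
tcp_pos: [0.5682, -0.3094, 0.0205]
eef_rot: [2.086, 2.349, -0.0]
force: [-0.7, -0.1, -0.7]
finger_gap: 0.0658
finger_force: 0.0
clock: 16.02
tcp_pos: [0.5682, -0.3094, 0.0184]
eef_rot: [-2.086, -2.349, 0.0]
force: [-0.2, -0.2, -0.5]
finger_gap: 0.0659
finger_force: 0.0
```

```bash
python3 -m handwheel '[[[0,0,0.001],0],[[0,0,0.002],0],[[0,0,0.002],0]]' | sed -n '2p;4p'; python3 -m handwheel '[[[0,0,0.001],0],[[0,0,0.002],0],[[0,0,0.002],0]]' | sed -n '2p;4p'
```

```text
tcp_pos: [0.5682, -0.3093, 0.0163]
force: [-0.3, 0.2, -0.5]
tcp_pos: [0.5681, -0.3093, 0.0143]
force: [0.4, 0.8, -0.2]
```

```bash
python3 -m handwheel '[[[0,0.0005,-0.005],0],[[0,0.0005,-0.005],0],[[0,0.0005,-0.005],0]]' | sed -n '2p;4p'; python3 -m handwheel '[[[0,0,0],0],[[0,0,0],0],[[0,0,0],0],[[0,0,0],0],[[0,0,0],0]]' 0 40; python3 -m handwheel '[[[0,0,-0.01],0],[[0,0,-0.04],0],[[0,0,-0.1],0],[[0,0,-0.15],0],[[0,0,-0.15],0]]'; python3 - <<'E'
from h import *
c=snap("wrist","pics/w6.png"); cv2.imwrite("pics/w6b.png",cv2.resize(c["frame"][:,:,::-1],(640,480)))
E
python3 go.py -2.8 0.5687 -0.310 0.45
```

```text
tcp_pos: [0.5687, -0.3094, 0.0195]
force: [-1.0, -0.4, -0.8]
clock: 17.77
tcp_pos: [0.5686, -0.3093, 0.0199]
eef_rot: [-2.086, -2.349, 0.0]
force: [-2.5, 0.9, 6.1]
finger_gap: 0.049
finger_force: 40.7
clock: 18.4
tcp_pos: [0.5703, -0.3103, 0.1742]
eef_rot: [2.081, 2.343, 0.002]
force: [0.3, 0.5, -0.4]
finger_gap: 0.0489
finger_force: 41.8
now [ 0.5692 -0.3096  0.1713] yaw 6.78 tilt 0.19 gap 0.0487 ff 41.8 F [ 0.3  1.  -1.5] t 18.45 q [-0.57  0.61  1.45  0.    1.08 -0.69]
roll 0.1672
shift [-0.0009, 0.0002, -0.2787]
```

View pics/w6b.png

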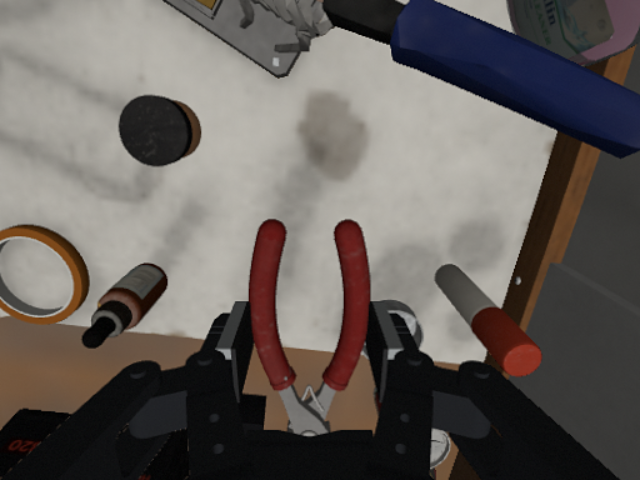

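The cutters are held flat and square, with handle ends at (271,220)/(347,220). Check the offset and cross over.

```bash
python3 - <<'E'
from h import *
c=load("pics/w6.png")
k=px2w(c,(309+.5)*.8-.5,(220+.5)*.8-.5,.160); print(k,np.hypot(*(k[:2]-[.5692,-.3096])))
E
python3 -m handwheel '[[[0,0,-0.06],0],[[0,0,-0.12],0],[[0,0,-0.18],0.03],[[0,0,-0.24],0.08],[[0,0,-0.279],0.167]]'; python3 go.py -2.8 0.622 0.303 0.45
```

```text
[ 0.56519619 -0.26478219  0.16      ] 0.044996299079080204
clock: 19.08
tcp_pos: [0.5687, -0.3093, 0.4498]
eef_rot: [2.277, 2.164, 0.0]
force: [0.2, -0.8, -0.7]
finger_gap: 0.0489
finger_force: 42.2
now [ 0.5687 -0.3093  0.4498] yaw -2.93 tilt 0.01 gap 0.0489 ff 42.2 F [ 0.2 -0.8 -0.7] t 19.075 q [-0.57  0.44  1.05 -0.    1.65 -0.52]
roll -0.0022
shift [0.6142, 0.022, -0.0003]
```

```bash
python3 -m handwheel '[[[0.05,0.002,0],0],[[0.11,0.004,0],0],[[0.17,0.006,0],0],[[0.23,0.008,0],0],[[0.29,0.01,0],-0.002]]' >/dev/null; python3 -m handwheel '[[[0.06,0.002,0],0],[[0.12,0.004,0],0],[[0.18,0.006,0],0],[[0.24,0.01,0],0],[[0.29,0.01,0],0]]'  >/dev/null; python3 -m handwheel '[[[0.03,0.002,0],0],[[0.034,0.002,0],0],[[0.034,0.002,0.05],0],[[0.034,0.002,0.11],0],[[0.034,0.002,0.17],0]]'; python3 go.py -2.8 0.622 0.303 0.2
```

```text
clock: 20.95
tcp_pos: [0.6196, 0.3016, 0.2758]
eef_rot: [-2.274, -2.168, 0.002]
force: [1.2, -0.1, 0.2]
finger_gap: 0.049
finger_force: 42.2
now [0.6196 0.3016 0.2758] yaw -2.73 tilt 0.06 gap 0.049 ff 42.2 F [ 1.2 -0.1  0.2] t 20.95 q [ 0.39  0.59  1.22 -0.    1.34  0.43]
roll 0.0012
shift [0.0016, 0.0024, 0.0758]
```

```bash
python3 -m handwheel '[[[0.0016,0.0024,0.06],0],[[0.0016,0.0024,0.12],0],[[0.0016,0.0024,0.18],0],[[0.0016,0.0024,0.215],0],[[0.0016,0.0024,0.215],0]]'>/dev/null; python3 -m handwheel '[[[0,0,0],0],[[0,0,0],0]]'; python3 go.py -2.8 0.622 0.303 0.0375
```

```text
clock: 21.82
tcp_pos: [0.6234, 0.3046, 0.0656]
eef_rot: [2.272, 2.168, 0.004]
force: [-0.6, 0.0, -0.1]
finger_gap: 0.0493
finger_force: 42.2
now [0.6234 0.3046 0.0656] yaw -2.69 tilt 0.18 gap 0.0493 ff 42.2 F [-0.6  0.  -0.1] t 21.825 q [ 0.39  0.81  1.36 -0.    0.96  0.43]
roll 0.002
shift [-0.0017, -0.0014, 0.0281]
```

```bash
python3 -m handwheel '[[[-0.001,-0.0008,0.01],0],[[-0.001,-0.0008,0.018],0],[[-0.001,-0.0008,0.018],0.002],[[-0.001,-0.0008,0.018],0.002],[[-0.001,-0.0008,0.018],0.002]]'; python3 go.py -2.8 0.622 0.303 0.0375;python3 - <<'E'
from h import *
c=snap("wrist","pics/w7.png"); cv2.imwrite("pics/w7b.png",cv2.resize(c["frame"][:,:,::-1],(640,480)))
E
```

```text
clock: 22.45
tcp_pos: [0.6217, 0.3036, 0.0456]
eef_rot: [2.275, 2.167, 0.001]
force: [-0.1, 0.3, -0.5]
finger_gap: 0.0491
finger_force: 42.2
now [0.6217 0.3036 0.0456] yaw -2.79 tilt 0.02 gap 0.0491 ff 42.2 F [-0.1  0.3 -0.5] t 22.45 q [ 0.39  0.84  1.37 -0.    0.93  0.44]
roll 0.0002
shift [-0.0005, 0.0003, 0.0081]
```

View pics/w7b.png

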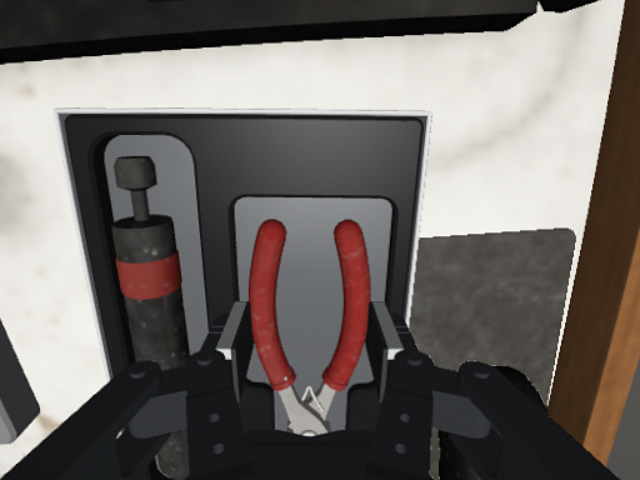

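The cutters hang over their cut-out (cut-out sides at x 237/394, end at Y 197; handle ends at Y 220, handles at x 248/371). Work out the residual offset.

```bash
python3 - <<'E'
from h import *
c=load("pics/w7.png")
f=lambda X,Y,z: px2w(c,(X+.5)*.8-.5,(Y+.5)*.8-.5,z).round(4)
print("cut edges",f(236,230,.022),f(396,230,.022),"end",f(315,197,.022)); print("handles end",f(309,220,.034),"outer",f(248,290,.032),f(371,290,.032))
E
```

```text
cut edges [0.593 0.344 0.022] [0.6605 0.3407 0.022 ] end [0.6269 0.3564 0.022 ]
handles end [0.6241 0.35   0.034 ] outer [0.5973 0.3206 0.032 ] [0.6485 0.3181 0.032 ]
```

```bash
python3 -m handwheel '[[[-0.001,0.0025,0],0],[[-0.001,0.0025,0.004],0],[[-0.001,0.0025,0.007],0],[[-0.001,0.0025,0.007],0],[[-0.001,0.0025,0.007],0]]'
```

```text
clock: 23.12
tcp_pos: [0.624, 0.3024, 0.0384]
eef_rot: [-2.275, -2.167, 0.0]
force: [-0.1, -0.0, -0.7]
finger_gap: 0.049
finger_force: 42.2
```

```bash
python3 -m handwheel '[[[0,0,0.001],0],[[0,0,0.001],0]]'|sed -n '2p;4p'; python3 -m handwheel '[[[0,0,0.0],0],[[0,0,0],0],[[0,0,0],0],[[0,0,0],0]]' 0.062|sed -n '2p;4,5p'; python3 -m handwheel '[[[0,0,-0.03],0],[[0,0,-0.08],0],[[0,0,-0.14],0],[[0,0,-0.2],0],[[0,0,-0.2],0]]' 0.0854;  python3 -m handwheel '[[[0,0,0],0],[[0,0,0],0]]'>/dev/null; python3 - <<'E'
from h import *
c=snap("wrist","pics/w8.png"); cv2.imwrite("pics/w8b.png",cv2.resize(c["frame"][:,:,::-1],(640,480)))
E
python3 go.py -20 0.3 0.05 0.45 0.4568 -0.2452 0.45
```

```text
tcp_pos: [0.624, 0.3023, 0.0374]
force: [0.1, -1.1, -0.3]
tcp_pos: [0.624, 0.3024, 0.0374]
force: [0.4, -0.1, 0.2]
finger_gap: 0.062
clock: 24.5
tcp_pos: [0.6257, 0.303, 0.2432]
eef_rot: [2.272, 2.164, 0.014]
force: [-0.7, -0.6, -0.9]
finger_gap: 0.0853
finger_force: 0.0
now [0.6235 0.3021 0.2357] yaw -2.79 tilt 0.15 gap 0.0859 ff 0.0 F [ 0.3 -0.1  0.6] t 24.8 q [ 0.38  0.63  1.25 -0.    1.27  0.43]
roll 0.3003
shift [-0.2678, -0.3114, -0.2133]
shift [-0.5551, -0.1404, -0.2134]
```

View pics/w8b.png

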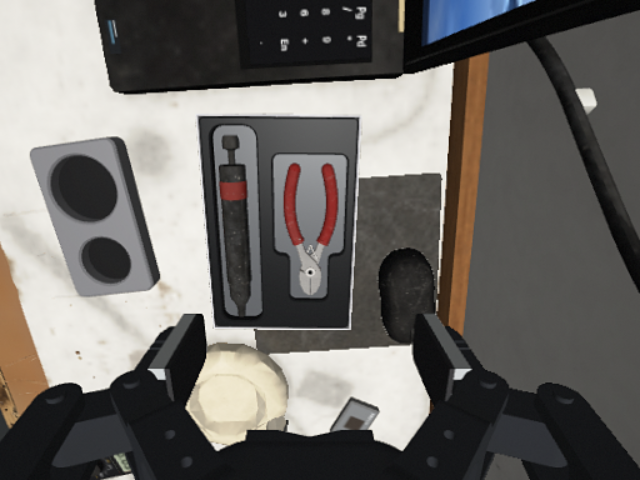

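Both tools lie flat in their own cut-outs: cutters at (308,228) and pump at (236,225). Now the pot.

```bash
python3 -m handwheel '[[[0,0,-0.06],0],[[0,0,-0.12],0],[[0,0,-0.18],0],[[0,0,-0.214],0.1],[[-0.04,-0.01,-0.214],0.25]]'>/dev/null; python3 -m handwheel '[[[-0.06,-0.0,0],0],[[-0.11,-0.0,0],0],[[-0.17,-0.0,0],0],[[-0.22,-0.0,0],0.1],[[-0.28,0,0],0.22]]'; python3 go.py -30 0.457 -0.2452 0.45
```

```text
clock: 26.05
tcp_pos: [0.529, -0.006, 0.4505]
eef_rot: [-2.719, -1.573, 0.002]
force: [1.6, -0.8, -0.4]
finger_gap: 0.0855
finger_force: 0.0
now [ 0.529  -0.006   0.4505] yaw -29.9 tilt 0.07 gap 0.0855 ff 0.0 F [ 1.6 -0.8 -0.4] t 26.05 q [-0.1   0.18  1.39  0.    1.57  0.42]
roll 0.0018
shift [-0.2432, 0.0568, 0.0006]
```

```bash
python3 -m handwheel '[[[-0.06,0.014,0],0],[[-0.12,0.028,0],0],[[-0.18,0.042,0],0],[[-0.243,0.057,0],0],[[-0.243,0.057,0.03],0]]'>/dev/null; python3 -m handwheel '[[[0,0,0.06],0],[[0,0,0.12],0],[[0,0,0.18],0],[[0,0,0.2],0],[[0,0,0.2],0]]'>/dev/null;python3 -m handwheel '[[[0,0,0],0],[[0,0,0],0]]'>/dev/null; python3 - <<'E'
from h import *
c=snap("wrist","pics/w9.png"); cv2.imwrite("pics/w9b.png",cv2.resize(c["frame"][:,:,::-1],(640,480)))
E
python3 go.py -30 0.457 -0.2452 0.1
```

```text
now [ 0.459  -0.2442  0.2224] yaw -29.72 tilt 0.1 gap 0.0853 ff 0.0 F [-0.5  0.4 -1. ] t 27.6 q [-0.58  0.33  1.76 -0.    1.05 -0.06]
roll 0.0048
shift [-0.0018, -0.0015, 0.1224]
```

View pics/w9b.png

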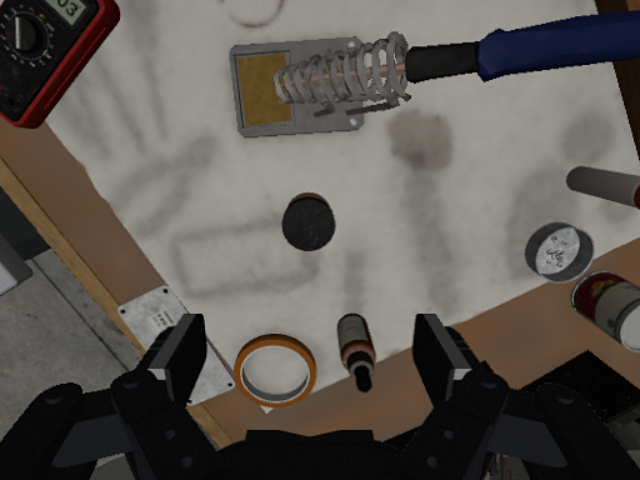

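The pot cap is centred at (308.5,222), about 53 px across; the bottle's bulb tip is at (364,383) and its base edge at (350,316).

```bash
python3 - <<'E'
from h import *
c=load("pics/w9.png")
f=lambda X,Y,z: px2w(c,(X+.5)*.8-.5,(Y+.5)*.8-.5,z).round(4)
print("pot",f(308.5,222,.041),f(282,222,.041),f(335,222,.041)); print("bulb",f(364,382,.1))
E
python3 go.py -30 0.4575 -0.2452 0.06
```

```text
pot [ 0.459  -0.2447  0.041 ] [ 0.439  -0.2333  0.041 ] [ 0.479  -0.2561  0.041 ]
bulb [ 0.439  -0.3717  0.1   ]
now [ 0.459  -0.2442  0.2224] yaw -29.72 tilt 0.1 gap 0.0853 ff 0.0 F [-0.5  0.4 -1. ] t 27.6 q [-0.58  0.33  1.76 -0.    1.05 -0.06]
roll 0.0048
shift [-0.0016, -0.0012, 0.1624]
```

```bash
python3 -m handwheel '[[[-0.001,-0.0008,0.06],0],[[-0.001,-0.0008,0.11],0],[[-0.001,-0.0008,0.15],0],[[-0.001,-0.0008,0.162],0],[[-0.001,-0.0008,0.162],0]]'|sed -n '2p;4p';python3 -m handwheel '[[[0,0,0],0],[[0,0,0],0]]'>/dev/null; python3 go.py -30 0.458 -0.2449 0.038
```

```text
tcp_pos: [0.4578, -0.2447, 0.0599]
force: [-0.4, -0.6, 0.1]
now [ 0.4581 -0.2449  0.0607] yaw -29.72 tilt 0.13 gap 0.0856 ff 0.0 F [-0.4  0.3  0. ] t 28.475 q [-0.58  0.58  1.86 -0.    0.7  -0.06]
roll 0.0048
shift [-0.0001, -0.0001, 0.0227]
```

```bash
python3 -m handwheel '[[[0,0,0.01],0],[[0,0,0.02],0],[[0,0,0.022],0],[[0,0,0.022],0]]'|sed -n '2p;4p'; python3 -m handwheel '[[[0,0,0],0],[[0,0,0],0],[[0,0,0],0],[[0,0,0],0],[[0,0,0],0]]' 0 40; python3 -m handwheel '[[[0,0,-0.01],0],[[0,0,-0.04],0],[[0,0,-0.08],0],[[0,0,-0.13],0],[[0,0,-0.15],0]]'; python3 - <<'E'
from h import *
c=snap("wrist","pics/w10.png"); d=snap("scene","pics/s10.png")
cv2.imwrite("pics/w10b.png",np.hstack([cv2.resize(c["frame"],(400,300)),cv2.resize(d["frame"][150:300,320:520],(400,300))])[:,:,::-1])
E
python3 go.py -30 0.458 -0.2449 0.47
```

```text
tcp_pos: [0.4574, -0.2444, 0.0371]
force: [-0.4, 0.8, -0.4]
clock: 29.6
tcp_pos: [0.4576, -0.2445, 0.0379]
eef_rot: [2.717, 1.577, 0.0]
force: [-1.3, 0.7, 5.4]
finger_gap: 0.0455
finger_force: 40.2
clock: 30.22
tcp_pos: [0.4582, -0.2449, 0.1908]
eef_rot: [2.714, 1.576, 0.003]
force: [0.6, -0.2, -1.2]
finger_gap: 0.0454
finger_force: 41.1
now [ 0.4583 -0.245   0.1901] yaw -29.72 tilt 0.27 gap 0.0459 ff 41.1 F [-0.5 -0.5 -1.2] t 30.325 q [-0.58  0.37  1.79 -0.    0.98 -0.06]
roll 0.0049
shift [-0.0001, 0.001, -0.2799]
```

View pics/w10b.png

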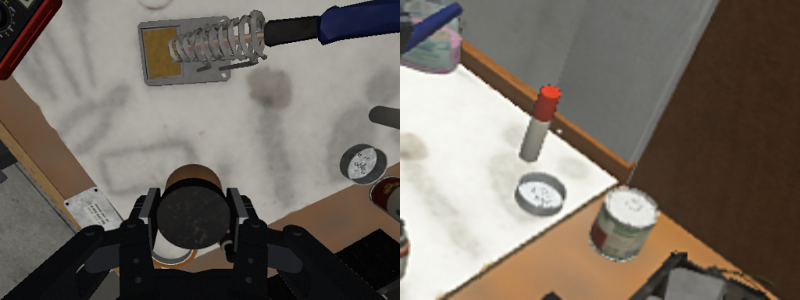

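The pot is held upright, its cap between the pads at (193,215). Carry it over the lamp.

```bash
python3 -m handwheel '[[[0,0,-0.05],0],[[0,0,-0.11],0],[[0,0,-0.17],0],[[0,0,-0.23],0],[[0,0,-0.27],0]]'>/dev/null; python3 -m handwheel '[[[0,0,-0.005],0],[[0,0,-0.005],0]]'; python3 go.py -30 0.411 0.3355 0.47
```

```text
clock: 31.2
tcp_pos: [0.4574, -0.2445, 0.4608]
eef_rot: [-2.715, -1.576, 0.001]
force: [0.8, 0.1, -0.6]
finger_gap: 0.0456
finger_force: 41.3
now [ 0.4574 -0.2445  0.4608] yaw -29.72 tilt 0.12 gap 0.0456 ff 41.3 F [ 0.8  0.1 -0.6] t 31.2 q [-0.58  0.16  1.39  0.    1.59 -0.06]
roll 0.0048
shift [0.4806, -0.3279, -0.0084]
```

```bash
python3 -m handwheel '[[[0.03,-0.02,-0.005],0],[[0.075,-0.051,-0.005],0],[[0.12,-0.082,-0.005],0],[[0.165,-0.113,-0.005],0],[[0.21,-0.143,-0.005],0]]'|sed -n '2,3p'; python3 -m handwheel '[[[0.045,-0.031,0],0],[[0.09,-0.061,0],0],[[0.135,-0.092,0],0],[[0.18,-0.123,0],0],[[0.225,-0.154,0],0]]'|sed -n '2,3p';  python3 -m handwheel '[[[0.035,-0.024,0],0],[[0.0456,-0.031,0],0],[[0.0456,-0.031,0],0]]'; python3 go.py -30 0.411 0.3355 0.2
```

```text
tcp_pos: [0.4367, 0.0104, 0.4654]
eef_rot: [-2.716, -1.576, 0.004]
tcp_pos: [0.4146, 0.2823, 0.4652]
eef_rot: [2.717, 1.578, -0.005]
clock: 32.83
tcp_pos: [0.4108, 0.3355, 0.4659]
eef_rot: [2.716, 1.578, -0.004]
force: [-0.4, -1.0, -0.1]
finger_gap: 0.0457
finger_force: 41.3
now [0.4108 0.3355 0.4659] yaw -29.67 tilt 0.15 gap 0.0457 ff 41.3 F [-0.4 -1.  -0.1] t 32.825 q [ 0.6   0.19  1.35 -0.    1.61  1.11]
roll 0.0057
shift [0.0007, 0.0004, 0.2659]
```

```bash
python3 -m handwheel '[[[0.001,0.001,0.05],0],[[0.001,0.001,0.11],0],[[0.001,0.001,0.17],0],[[0.001,0.001,0.23],0],[[0.001,0.001,0.29],0]]'>/dev/null;python3 -m handwheel '[[[0,0,0.05],0],[[0,0,0.08],0],[[0,0,0.08],0],[[0,0,0.08],0]]'; python3 - <<'E'
from h import *
c=snap("wrist","pics/w11.png"); cv2.imwrite("pics/w11b.png",cv2.resize(c["frame"],(640,480))[:,:,::-1])
E
python3 go.py -30 0.412 0.3365 0.048
```

```text
clock: 33.95
tcp_pos: [0.4131, 0.3356, 0.0987]
eef_rot: [-2.717, -1.576, -0.003]
force: [-0.4, 0.3, -0.1]
finger_gap: 0.0457
finger_force: 41.3
now [0.4131 0.3359 0.099 ] yaw -29.75 tilt 0.14 gap 0.0456 ff 41.3 F [ 0.8  0.4 -0.1] t 34.0 q [ 0.6   0.53  1.82 -0.    0.79  1.11]
roll 0.0043
shift [-0.0001, -0.0014, 0.051]
```

View pics/w11b.png

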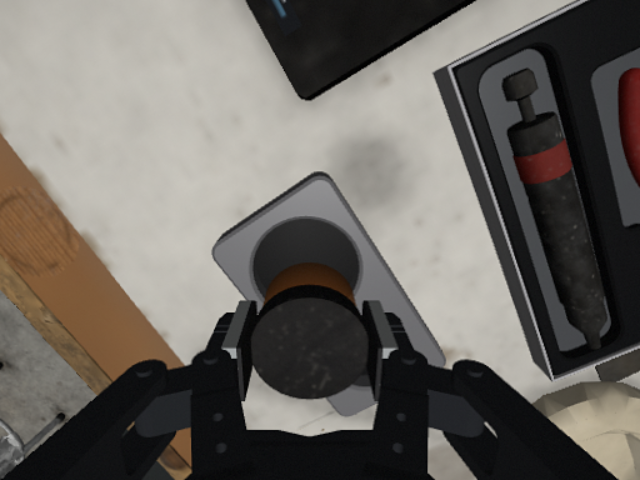

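The large well shows with left/right edges at x 250/362 and top edge at (306,217), with the pot's lower part above it.

```bash
python3 - <<'E'
from h import *
c=load("pics/w11.png")
f=lambda X,Y,z: px2w(c,(X+.5)*.8-.5,(Y+.5)*.8-.5,z)
M=R.from_rotvec(bot.observe()["eef_rot"]).as_matrix()
a,b,t=f(250,268,.022),f(362,268,.022),f(306,217,.022)
print(a,b,np.linalg.norm(a-b),"mid",(a+b)/2,"from top",t-.032*M[:,0]); print("cap",f(309.5,340,.099+.003))
E
```

```text
[0.38263774 0.35284539 0.022     ] [0.44044712 0.31977247 0.022     ] 0.0666013726358332 mid [0.41154243 0.33630893 0.022     ] from top [0.41119624 0.33559681 0.0219306 ]
cap [0.41460296 0.33808666 0.102     ]
```

```bash
python3 go.py -29.7 0.4112 0.3353 0.05; python3 -m handwheel '[[[0,-0.001,0.015],0],[[0,-0.001,0.03],0],[[0,-0.001,0.045],0],[[0,-0.001,0.049],0],[[0,-0.001,0.049],0]]'; python3 go.py -29.7 0.4112 0.3353 0.047
```

```text
now [0.4131 0.3359 0.099 ] yaw -29.75 tilt 0.14 gap 0.0456 ff 41.3 F [ 0.8  0.4 -0.1] t 34.0 q [ 0.6   0.53  1.82 -0.    0.79  1.11]
roll -0.0009
shift [-0.0016, -0.0015, 0.049]
clock: 34.62
tcp_pos: [0.4113, 0.3363, 0.048]
eef_rot: [2.717, 1.577, -0.001]
force: [0.6, -0.6, -0.5]
finger_gap: 0.0455
finger_force: 41.3
now [0.4113 0.3363 0.048 ] yaw -29.72 tilt 0.04 gap 0.0455 ff 41.3 F [ 0.6 -0.6 -0.5] t 34.625 q [ 0.6   0.61  1.83 -0.    0.69  1.12]
roll -0.0003
shift [-0.001, 0.0004, 0.001]
```

```bash
python3 -m handwheel '[[[0,0,0.001],0],[[0,0,0.0015],0],[[0,0,0.0015],0]]'|sed -n '2p;4p'; python3 -m handwheel '[[[0,0,0.0],0],[[0,0,0],0],[[0,0,0],0],[[0,0,0],0],[[0,0,0],0]]' 0.0854|sed -n '2p;4,5p'; python3 -m handwheel '[[[0,0,-0.03],0],[[0,0,-0.08],0],[[0,0,-0.14],0],[[0,0,-0.2],0],[[0,0,-0.26],0]]';python3 -m handwheel '[[[0,0,-0.06],0],[[0,0,-0.12],0],[[0,0,-0.14],0],[[0,0,-0.14],0]]'>/dev/null; python3 - <<'E'
from h import *
c=snap("wrist","pics/w12.png"); cv2.imwrite("pics/w12b.png",cv2.resize(c["frame"],(640,480))[:,:,::-1])
E
python3 go.py -29.7 0.438 -0.371 0.45
```

```text
tcp_pos: [0.4115, 0.3364, 0.0471]
force: [-0.0, 0.1, -0.9]
tcp_pos: [0.4114, 0.3364, 0.0469]
force: [0.0, -0.4, 0.3]
finger_gap: 0.0855
clock: 36.25
tcp_pos: [0.4111, 0.3361, 0.309]
eef_rot: [-2.717, -1.577, -0.0]
force: [1.4, 0.3, -0.5]
finger_gap: 0.0854
finger_force: 0.0
now [0.4113 0.3363 0.4463] yaw -29.72 tilt 0.02 gap 0.0857 ff 0.0 F [-0.3 -0.9 -0.3] t 36.8 q [0.6  0.19 1.39 0.   1.56 1.12]
roll -0.0004
shift [-0.601, 0.3739, -0.0036]
```

View pics/w12b.png

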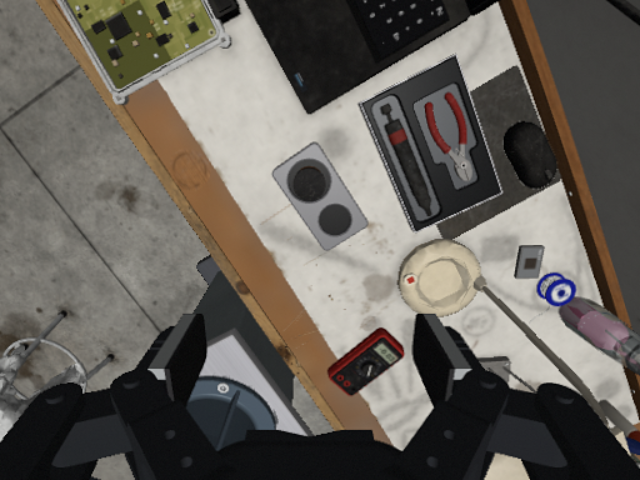

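The pot stands upright in the large well (cap at (310,182)), and the tools are undisturbed. That was my 15th view, one over the limit, so from here I measure by number only, with no further viewing. First, triangulate the bottle from positions already read.

```bash
python3 - <<'E'
from h import *
def pt(fn,u,v,z): print(fn,px2w(load(fn),u,v,z).round(4))
pt("pics/top0.png",(747-380+.5)/3.8-.5+265,(207.5)/3.8-.5+145,.1)
pt("pics/scene0.png",498/1.5625-.2,409/1.5625-.2,.1)
pt("pics/scene0.png",494/1.5625-.2,430/1.5625-.2,.045)
pt("pics/w5.png",151/1.5625-.2,393/1.5625-.2,.1)
pt("pics/w9.png",364.5*.8-.1,381*.8-.1,.1)
pt("pics/w6.png",92*.8-.1,338*.8-.1,.1)
E
python3 -m handwheel '[[[0,0,0],0],[[-0.05,0.03,0],0],[[-0.1,0.062,0],0],[[-0.15,0.093,0],0],[[-0.2,0.124,0],0]]'|sed -n '2p'; python3 -m handwheel '[[[-0.05,0.031,0],0],[[-0.1,0.062,0],0],[[-0.15,0.093,0],0],[[-0.2,0.124,0],0],[[-0.25,0.156,0],0]]'|sed -n '2p';  python3 -m handwheel '[[[-0.05,0.031,0],0],[[-0.1,0.062,0],0],[[-0.15,0.093,0],0],[[-0.15,0.093,0],0],[[-0.15,0.093,0],0]]'; python3 go.py -10 0.4386 -0.371 0.25
```

```text
pics/top0.png [ 0.4346 -0.3727  0.1   ]
pics/scene0.png [ 0.4309 -0.382   0.1   ]
pics/scene0.png [ 0.433  -0.3797  0.045 ]
pics/w5.png [ 0.4414 -0.37    0.1   ]
pics/w9.png [ 0.4398 -0.371   0.1   ]
pics/w6.png [ 0.4398 -0.3739  0.1   ]
tcp_pos: [0.4194, 0.0994, 0.4458]
tcp_pos: [0.431, -0.1951, 0.4458]
clock: 38.67
tcp_pos: [0.4378, -0.3692, 0.4459]
eef_rot: [-2.715, -1.576, 0.0]
force: [0.6, -0.2, -0.6]
finger_gap: 0.0854
finger_force: 0.0
now [ 0.4378 -0.3692  0.4459] yaw -29.74 tilt 0.11 gap 0.0854 ff 0.0 F [ 0.6 -0.2 -0.6] t 38.675 q [-0.78  0.28  1.28  0.    1.58 -0.26]
roll -0.3445
shift [-0.0013, 0.0019, 0.1959]
```

```bash
python3 -m handwheel '[[[0,0,0.05],-0.15],[[0,0,0.1],-0.3],[[0,0,0.15],-0.45],[[0,0,0.19],-0.52],[[0,0,0.19],-0.52]]'>/dev/null; python3 -m handwheel '[[[0,0,0],0],[[0,0,0],0]]'>/dev/null; python3 go.py 0 0.4386 -0.373 0.25;  python3 - <<'E'
from h import *
c=snap("wrist","pics/w13.png"); F=c["frame"].astype(int)
for z in (0,.062,.102): print(z,w2px(c,[.438,-.373,z]).round(1))
u,v=w2px(c,[.438,-.373,.05]).round().astype(int)
# coarse text map around bottle: brightness and saturation
g=F.mean(2); sat=F.max(2)-F.min(2)
for y in range(v-60,v+70,6): print(y,' '.join("%3d"%g[y,x] for x in range(u-50,u+52,6) if 0<=y<384))
E
```

```text
now [ 0.4385 -0.3698  0.2589] yaw 0.04 tilt 0.18 gap 0.0852 ff 0.0 F [0.3 0.3 0.9] t 39.55 q [-0.78  0.38  1.58  0.    1.17 -0.78]
roll 0.0007
shift [-0.0031, 0.0001, 0.0089]
0 [245.9 163.7]
0.062 [245.8 175.7]
0.102 [245.8 186. ]
113 182 176 176 159 155 152 148 150 167 180 180 177 165 155 161 175 183
119 182 184 182 182 184 181 175 172 177 182 182 174 152 152 160 176 182
125 186 186 184 183 185 180 179 181 182 183 178 162 158 156 167 178 186
131 182 185 185 181 184 185 186 189 183 177 166 151 157 171 180 179 187
137 179 181 181 183 186 188 187 187 185 175 155 154 155 176 187 190 192
143 178 180 177 185 186 186 192 181 181 175 164 155 160 180 189 190 193
149 163 177 182 186 186 190 190 186 181 161 156 165 179 182 185 192 193
155  51 166 182 184 187 190 185 184 177 157 152 165 182 184 188 192 194
161  81 123 178 190 189 188 185  69  82  72 160 180 187 184 190 190 191
167 121  32 166 180 184 182 133  27  70  39  57 183 186 190 191 191 191
173 179  76 159 170 183 183  25  52  12  13  56 183 188 188 190 192 190
179 183  74 160 174 181 177  76  89  11  96  94 185 189 188 190 191 189
185 104  93 162 178 182 174  74  68  12  38  78 182 189 194 187 188 187
191  82 162 177 176 177 160 151  76  12  68 185 184 191 190 192 188 187
197 164 167 178 176 171 158 155 166 183 188 187 189 191 192 190 188 187
203 176 183 186 181 177 177 168 180 183 187 184 169 186 193 192 192 191
209  94  94  92  93  94  94  94  94  95  95  94  95  96  96  94  91  89
215  97  95  94  93  95  96  96  95  97  95  97  97  98  97  97  94  93
221  95  95  93  94  95  95  97  96  97  96  97  98  98  99  97  95  93
227  94  94  93  93  95  95  96  96  95  97  97 100  98  99  97  96  94
233  95  95  95  94  95  95  96  98  97  98  98  99  99 101  99  97  97
239  96  96  96  95  97  97  98  98  99 100 100 100 101 101  99  99  97
```

```bash
cat > fit.py <<'E'
from h import *
from scipy.optimize import minimize
c=load("pics/w13.png"); g=c["frame"].astype(int).mean(2)
m=np.zeros(g.shape,np.uint8); m[140:204,205:290]=(g[140:204,205:290]<135)
n,l,s,ce=cv2.connectedComponentsWithStats(m); k=l[176,245]; m=(l==k).astype(np.uint8); print("blob",s[k],ce[k])
th=np.linspace(0,2*np.pi,40); S=8
def mod(x,y):
    o=np.zeros((64*S,85*S),np.uint8)
    for r,a,b in((.0165,0,.062),(.012,.062,.08),(.0065,.08,.102)):
        P=np.array([w2px(c,[x+r*np.cos(t),y+r*np.sin(t),z]) for z in(a,b) for t in th])
        P=((P-[205,140]+.5)*S).astype(np.int32); cv2.fillConvexPoly(o,cv2.convexHull(P),1)
    return o
M=cv2.resize(m[140:204,205:290],None,fx=S,fy=S,interpolation=cv2.INTER_NEAREST)
f=lambda p:1-(mod(*p)&M).sum()/(mod(*p)|M).sum()
b=min(((f((x,y)),x,y) for x in np.arange(.428,.449,.001) for y in np.arange(-.385,-.36,.001))); print(b)
E
python3 fit.py
```

```text
blob [231 156  29  40 875] [244.66971429 175.05942857]
(np.float64(0.06971008657137101), np.float64(0.437), np.float64(-0.377))
```

```bash
python3 go.py 0 0.437 -0.3755 0.056; python3 -m handwheel '[[[-0.0057,-0.0015,0],0],[[-0.0057,-0.0015,0.04],0],[[-0.0057,-0.0015,0.09],0],[[-0.0057,-0.0015,0.14],0],[[-0.0057,-0.0015,0.18],0]]'>/dev/null; python3 -m handwheel '[[[0,0,0],0],[[0,0,0],0],[[0,0,0],0]]'; python3 go.py 0 0.437 -0.3755 0.056
```

```text
now [ 0.4383 -0.3698  0.2586] yaw 0.04 tilt 0.15 gap 0.0855 ff 0.0 F [ 0.5 -0.8 -0.5] t 39.6 q [-0.78  0.38  1.58  0.    1.17 -0.78]
roll 0.0008
shift [-0.0053, -0.0017, 0.2026]
clock: 40.6
tcp_pos: [0.4371, -0.3761, 0.0789]
eef_rot: [2.218, 2.221, -0.0]
force: [0.6, -0.4, -0.4]
finger_gap: 0.0855
finger_force: 0.0
now [ 0.4371 -0.3761  0.0789] yaw 0.07 tilt 0.18 gap 0.0855 ff 0.0 F [ 0.6 -0.4 -0.4] t 40.6 q [-0.79  0.62  1.71 -0.    0.81 -0.79]
roll 0.0012
shift [0.0007, -0.0002, 0.0229]
```

```bash
python3 -m handwheel '[[[0,0,0.01],0],[[0,0,0.02],0],[[0,0,0.0225],0],[[0,0,0.0225],0]]'|sed -n '2p;4p'; python3 -m handwheel '[[[0,0,0],0],[[0,0,0],0],[[0,0,0],0],[[0,0,0],0]]' 0.042 30|sed -n '2p;4,6p'; python3 -m handwheel '[[[0,0,0],0],[[0,0,0],0],[[0,0,0],0],[[0,0,0],0]]' 0 30
```

```text
tcp_pos: [0.4363, -0.3752, 0.0541]
force: [0.3, -0.2, 0.1]
tcp_pos: [0.4364, -0.3754, 0.0545]
force: [-0.2, 0.7, -0.5]
finger_gap: 0.0421
finger_force: 0.0
clock: 42.1
tcp_pos: [0.4363, -0.3754, 0.0545]
eef_rot: [2.22, 2.223, -0.0]
force: [-2.2, -0.4, 3.9]
finger_gap: 0.0309
finger_force: 29.8
```

```bash
python3 -m handwheel '[[[0,0,-0.01],0],[[0,0,-0.04],0],[[0,0,-0.09],0],[[0,0,-0.15],0],[[0,0,-0.21],0]]' >/dev/null; python3 -m handwheel '[[[0,0,-0.06],0],[[0,0,-0.12],0],[[0,0,-0.17],0],[[0,0,-0.21],0],[[0,0,-0.215],0]]'; python3 go.py 3 0.4165 0.2627 0.48
```

```text
clock: 43.35
tcp_pos: [0.4365, -0.3753, 0.4826]
eef_rot: [2.216, 2.219, 0.0]
force: [0.6, 0.3, -1.8]
finger_gap: 0.031
finger_force: 29.9
now [ 0.4365 -0.3753  0.4826] yaw 0.08 tilt 0.29 gap 0.031 ff 29.9 F [ 0.6  0.3 -1.8] t 43.35 q [-0.79  0.28  1.2   0.    1.66 -0.79]
roll -0.0509
shift [0.638, -0.0191, 0.0003]
```

```bash
python3 -m handwheel '[[[0.03,-0.001,0],0],[[0.08,-0.002,0],0],[[0.13,-0.004,0],0],[[0.18,-0.005,0],0],[[0.23,-0.007,0],0]]'|sed -n 2p; python3 -m handwheel '[[[0.05,-0.0015,0],0],[[0.1,-0.003,0],0],[[0.15,-0.0045,0],0],[[0.2,-0.006,0],0],[[0.25,-0.0075,0],0]]'|sed -n 2p; python3 -m handwheel '[[[0.05,-0.0015,0],0],[[0.1,-0.003,0],0],[[0.14,-0.0045,0],0],[[0.157,-0.005,0],0],[[0.157,-0.005,0],0]]'; python3 go.py 0 0.4165 0.2627 0.2
```

```text
tcp_pos: [0.4285, -0.1436, 0.4784]
tcp_pos: [0.4205, 0.1063, 0.4785]
clock: 45.22
tcp_pos: [0.4159, 0.2618, 0.4786]
eef_rot: [-2.218, -2.224, 0.002]
force: [0.3, -0.6, -0.2]
finger_gap: 0.0313
finger_force: 29.9
now [0.4159 0.2618 0.4786] yaw 0.14 tilt 0.08 gap 0.0313 ff 29.9 F [ 0.3 -0.6 -0.2] t 45.225 q [ 0.47  0.1   1.42 -0.    1.62  0.46]
roll 0.0025
shift [0.0011, 0.0009, 0.2786]
```

```bash
python3 - <<'E'
from h import *
c=load("pics/top0.png")
f=lambda X,Y,z: px2w(c,(X+.5)/1.5625-.5,(Y+.5)/1.5625-.5,z).round(3)
print(f(284,305,.345),f(341,305,.345),f(312,350,.345),f(360,285,.02))
# forearm geometry: guess link lengths from q,p samples: report q2,q3 planar
s=bot.observe(); print(s["q"],s["tcp_pos"])
E
```

```text
[0.439 0.113 0.345] [0.437 0.027 0.345] [0.37  0.071 0.345] [0.502 0.012 0.02 ]
[ 4.67217549e-01  1.03438989e-01  1.41755811e+00 -1.78916150e-04
  1.62202831e+00  4.64729719e-01] [0.41588787 0.26183579 0.47863916]
```

```bash
python3 - <<'E'
import numpy as np
from scipy.optimize import least_squares
D=np.array([[1.205421,.35119,1.652315,.15229,.52823,.24983],[.97,.04,1.55,.2212,.4034,.4506],[.18,-.26,1.81,.3002,.1012,.4503],[-.61,.55,2.07,.3851,-.2134,.0282],[.4,.38,1.14,.5503,.2842,.4467],[.4,.74,1.59,.5517,.2856,.0436],[-.57,.78,1.51,.5679,-.3097,.0404],[.39,.84,1.37,.6217,.3036,.0456],[-.79,.62,1.71,.4371,-.3761,.0789],[.46722,.10344,1.41756,.41589,.26184,.47864]])
def f(p):
    a,o,L1,L2,h=p; q1,q2,q3=D[:,:3].T; r=a+L1*np.sin(q2)+L2*np.sin(q2+q3)
    return np.r_[r*np.cos(q1)-o*np.sin(q1)-D[:,3], r*np.sin(q1)+o*np.cos(q1)-D[:,4], h+L1*np.cos(q2)+L2*np.cos(q2+q3)-D[:,5]]
s=least_squares(f,[0,.04,.5,.5,0]); print(s.x.round(3),np.abs(s.fun).max().round(4)); a,o,L1,L2,h=s.x
g=lambda q,t:[a+L1*np.sin(q[0])+L2*np.sin(q[0]+q[1])-np.hypot(*t[:2])*0-np.sqrt(t[0]**2+t[1]**2-o*o), h+L1*np.cos(q[0])+L2*np.cos(q[0]+q[1])-t[2]]
for t in ([.4165,.2627,.064],[.412,.336,.047]):
    q=least_squares(g,[.6,1.85],args=(t,)).x; rw=a+L1*np.sin(q[0])+L2*np.sin(sum(q))
    q1=np.arctan2(t[1],t[0])-np.arcsin(o/np.hypot(*t[:2]))
    e=np.array([a+L1*np.sin(q[0]),L1*np.cos(q[0])+h-t[2]])
    for w in (1,.8,.6,.5):
        r=e[0]+(rw-e[0])*w; z=e[1]*(1-w); print("q",q.round(2),"frac",w,"plane pt",(r*np.cos(q1)).round(3),(r*np.sin(q1)).round(3),"offset pt",(r*np.cos(q1)-o*np.sin(q1)).round(3),(r*np.sin(q1)+o*np.cos(q1)).round(3),"z over wrist",z.round(3))
E
```

```text
[0.001 0.046 0.45  0.435 0.01 ] 0.0131
q [0.5  1.96] frac 1 plane pt 0.437 0.222 offset pt 0.416 0.263 z over wrist 0.0
q [0.5  1.96] frac 0.8 plane pt 0.389 0.197 offset pt 0.368 0.238 z over wrist 0.068
q [0.5  1.96] frac 0.6 plane pt 0.34 0.172 offset pt 0.32 0.214 z over wrist 0.136
q [0.5  1.96] frac 0.5 plane pt 0.316 0.16 offset pt 0.295 0.201 z over wrist 0.17
q [0.59 1.86] frac 1 plane pt 0.438 0.298 offset pt 0.412 0.336 z over wrist 0.0
q [0.59 1.86] frac 0.8 plane pt 0.392 0.267 offset pt 0.366 0.305 z over wrist 0.067
q [0.59 1.86] frac 0.6 plane pt 0.346 0.236 offset pt 0.32 0.274 z over wrist 0.134
q [0.59 1.86] frac 0.5 plane pt 0.324 0.22 offset pt 0.298 0.258 z over wrist 0.168
```

```bash
python3 -m handwheel '[[[0.001,0.001,0.05],0],[[0.001,0.001,0.11],0],[[0.001,0.001,0.17],0],[[0.001,0.001,0.23],0],[[0.001,0.001,0.27],0]]'|sed -n '2p;4p';python3 -m handwheel '[[[0,0,0.04],0],[[0,0,0.06],0],[[0,0,0.06],0],[[0,0,0.06],0]]'; python3 - <<'E'
from h import *
c=snap("wrist","pics/w14.png"); g=c["frame"].astype(int)
p=bot.observe()["tcp_pos"]; b=p-[0,0,.0545]
for z in(0,.062,.102): print("exp bottle",z,w2px(c,b+[0,0,z]).round(1))
print("exp pot top",w2px(c,[.4115,.336,.049]).round(1),"small well",w2px(c,[.4165,.2627,.022]).round(1),"well +x/-x edge",w2px(c,[.4415,.2627,.022]).round(1),w2px(c,[.3915,.2627,.022]).round(1),"+y edge",w2px(c,[.4165,.2877,.022]).round(1))
u,v=w2px(c,[.4165,.275,.022]).round().astype(int)
for y in range(v-60,v+50,5): print(y,' '.join("%3d"%g[y,x].mean() for x in range(u-72,u+73,6)))
print(u)
E
python3 go.py 0 0.4165 0.2627 0.064
```

```text
tcp_pos: [0.4165, 0.2608, 0.2071]
force: [1.2, 0.1, -0.4]
clock: 46.35
tcp_pos: [0.4177, 0.2622, 0.1504]
eef_rot: [2.22, 2.222, 0.002]
force: [0.1, -0.6, 0.5]
finger_gap: 0.0307
finger_force: 29.9
exp bottle 0 [246.6 226.4]
exp bottle 0.062 [246.8 282.1]
exp bottle 0.102 [247.  352.4]
exp pot top [238.3 109.4] small well [245.2 191.8] well +x/-x edge [272.6 191.8] [217.7 191.8] +y edge [245.2 164.9]
119 221 223 221 145 173  47  40  38  40  41  44  43  43  47  44  48  85  91 185  95 214 219 218 218 219
124 222 222 223 105 171  96  46  40  44  43  52  53  40  43  51  45  85 124 184  96 221 220 221 219 212
129 223 221 221  93 170 128  65  38  41  40  38  53  44  42  45  66  48 185 181 112 220 219 220 221 217
134 219 222 220 154 168 170 100  46  38  37  60  40  42  43  43  80 110 180 179 123 219 215 219 222 222
139 223 223 222 217 166 168 171  70  56  39  37  40  40  32  80 109 179 178 178 126 220 217 221 224 223
144 224 224 223 220 165 168 169 170 111  53  74  74  77  47 109 178 177 176 176 126 220 220 222 223 222
149 223 223 223 223 164 165 168 168 170 165 109 110 111 175 175 175 175 1
[... 1069 characters left out ...]
5
204 181 181 176 178 203 147 147 148  68  46  46  47  47  48  47  46 107 151 150 152 226 224 222 225 225
209 197 185 179 181 195 148 147 147 123  50  45  45  37  46  45  54 151 150 148 149 226 224 224 224 225
214 210 199 187 187 186 128 143 145 146 115  19  78  95  95  74 147 147 147 147 147 226 224 222 224 223
219 214 206 187 189 183 105 144 144 144  36  79  86  91  86  95  94 147 147 144 146 219 222 221 223 220
224 217 212 198 188 179 126 142 142 144  76  85  91  96  88  99  82  78 144 145 111 176 217 223 222 222
245
now [0.4177 0.2624 0.1506] yaw 0.04 tilt 0.11 gap 0.0308 ff 29.9 F [ 0.3  0.1 -0.6] t 46.4 q [ 0.47  0.38  1.89 -0.    0.87  0.47]
roll 0.0007
shift [0.0002, -0.0014, 0.0865]
```

```bash
python3 -m handwheel '[[[0.001,-0.0018,0.02],0],[[0.001,-0.0018,0.04],0],[[0.001,-0.0018,0.06],0],[[0.001,-0.0018,0.075],0],[[0.001,-0.0018,0.08],0]]'|sed -n '2p;4p';python3 -m handwheel '[[[0,0,0],0],[[0,0,0],0],[[0,0,0],0]]'; python3 go.py 0 0.416 0.2637 0.064
```

```text
tcp_pos: [0.4153, 0.2636, 0.0692]
force: [-0.6, -0.5, -1.1]
clock: 47.4
tcp_pos: [0.4155, 0.2638, 0.0699]
eef_rot: [2.22, 2.223, 0.001]
force: [0.1, -0.4, -0.7]
finger_gap: 0.031
finger_force: 29.9
now [0.4155 0.2638 0.0699] yaw 0.07 tilt 0.05 gap 0.031 ff 29.9 F [ 0.1 -0.4 -0.7] t 47.4 q [ 0.47  0.52  1.93 -0.    0.68  0.47]
roll 0.0013
shift [-0.0001, 0.0005, 0.0059]
```

Bottom is at 15 mm, inside the well. Lower to just above the floor.

```bash
python3 -m handwheel '[[[0,0,0.003],0],[[0,0,0.005],0],[[0,0,0.006],0],[[0,0,0.006],0]]'|sed -n '2p;4p'; python3 -m handwheel '[[[0,0,0.001],0],[[0,0,0.001],0]]'|sed -n '2p;4p'
```

```text
tcp_pos: [0.4152, 0.2636, 0.0633]
force: [0.2, 0.0, -1.0]
tcp_pos: [0.4153, 0.2637, 0.0626]
force: [-0.5, 0.4, 2.5]
```

```bash
python3 -m handwheel '[[[0,0,0],0],[[0,0,0],0],[[0,0,0],0],[[0,0,0],0]]' 0.045|sed -n '2p;4,5p'; python3 -m handwheel '[[[0,0,0],0],[[0,0,0],0],[[0,0,0],0]]' 0.08|sed -n '2p;4,5p'; python3 -m handwheel '[[[0,0,-0.02],0],[[0,0,-0.06],0],[[0,0,-0.1],0],[[0,0,-0.16],0],[[0,0,-0.22],0]]'; python3 -m handwheel '[[[0,0,-0.06],0],[[0,0,-0.1],0],[[0,0,-0.1],0],[[0,0,-0.1],0]]'>/dev/null; python3 - <<'E'
from h import *
c=snap("wrist","pics/w15.png"); F=c["frame"].astype(int)
for n,x,y,h,r in(("bottle",.4165,.2627,.102,.0065),("pot",.4115,.336,.041,.0235)):
    print(n,"exp base/top px",w2px(c,[x,y,.008]).round(1),w2px(c,[x,y,.008+h]).round(1))
u,v=w2px(c,[.414,.3,.03]).round().astype(int); print(u)
for y in range(v-50,v+62,4): print(y,' '.join("%3d"%F[y,x].mean() for x in range(u-50,u+51,5)))
E
python3 go.py
```

```text
tcp_pos: [0.4152, 0.2636, 0.0624]
force: [0.2, -0.5, 0.8]
finger_gap: 0.0451
tcp_pos: [0.4153, 0.2637, 0.0624]
force: [-0.1, -0.0, 0.9]
finger_gap: 0.0798
clock: 49.65
tcp_pos: [0.4149, 0.2635, 0.2843]
eef_rot: [-2.22, -2.223, 0.0]
force: [1.3, 0.3, 0.1]
finger_gap: 0.0801
finger_force: 0.0
bottle exp base/top px [247.9 147.9] [248.1 160.3]
pot exp base/top px [244.9 103.1] [244.7 103.7]
246
77 207 210 211 211 210 118 117 136 163 178 179 177 177 178 178 178 169 161 157 169 192
81 205 206 210 205 170 169 172 173 174 169 165 178 176 176 175 172 157 156 158 165 187
85 208 206 206 205 183 170 171 172  72  84  85  74 144 175 175 169 158 159 159 170 189
89 203 203 205 210 203 169 172  65  82  68  62  85  85 169 176 169 158 162 162 166 185
93 199 203 204 209 203 169 127  80  39  40  41  45  87  76 176 161 159 158 162 177 190
97 200 201 205 207 210 169  55  43  42  40  46  41  39  85 178 158 168 162 168 181 193
101 203 201 204 203 207 170  78  38  40  39  39  42  41  83 151 156 186 180 181 187 202
105 203 204 202 204 207 169  79  37  39  43  40  40  43  84 150 146 192 190 193 198 204
109 200
[... 1182 characters left out ...]
14  17  74 156 155 156 212 209 210 212 208
165 203 203 195 177 171 171 152 150 151 152  38  66 156 154 154 154 211 202 209 208 205
169 201 205 198 184 173 166 130 150 150 151 151 154 154 148 117 125 194 204 208 203 205
173 205 209 200 193 176 161 162 169 195 209 207 200 205 212 207 162 176 195 206 206 201
177 207 208 207 202 195 175 168 162 185 204 207 202 201 200 198 177 194 179 207 205 200
181 209 209 208 179 202 192 171 170 179 190 200 204 205 207 202 190 201 201 205 205 201
185 208 210 213 209 204 204 194 172 169 184 201 207 205 201 192 190 202 203 199 199 202
now [0.4149 0.2635 0.381 ] yaw 0.07 tilt 0.13 gap 0.0802 ff 0.0 F [ 0.3 -0.4  0.9] t 50.2 q [ 0.47  0.13  1.61 -0.    1.4   0.47]
```

The bulb tip reads dark at about (248,159), against (248,160) expected for an upright bottle, and the pot is in its well. Hand in.

```bash
python3 -c "
from workcell import workorder; print(workorder.job_done())"
```

```text
the job is handed in; nothing more can be done
None
```

I handed the job in at about 50 s: pump and cutters flat in their cut-outs, pot upright in the large well, and bottle upright in the small well (the bottle checked by pixel values only, because I had viewed 15 pictures against the limit of 14).

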